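# Nest the sieve funnel loosely on the drying carriage and send it to the first notch

### The arm

A 6-joint arm with a two-finger parallel gripper is mounted at the origin on the work surface. World frame = base frame: x ahead of the robot, y to its left, z up, the work surface at z = 0. Lengths are in mm, angles in rad, forces in N, time in s.
With the tool pointing down it reaches from about 350 to 775 mm from the base axis. Payload 7.3 kg.
Tool frame: the origin (TCP) lies at the centre of the arm's flange, where the gripper is bolted on; the fingertips stand 178 mm ahead of it and the grasp point (between the pads) lies 159 mm ahead of it; z points along the fingers, y is the direction in which the jaws open and shut (so a half turn about z gives the same grasp; the last joint's range is limited). The gripper opens to 92 mm and grips with 3 to 60 N. Pads are 19 mm wide; open, the fingers measure 130 mm over their backs; the gripper's body (75 mm by 190 mm) begins 47 mm behind the grasp point.
Start: joints at [-1.295, 0.342, 1.524, -0, 1.275, -0.146], TCP at [214.956, -478.98, 404.741] pointing down, gripper open.
Joint ranges: [-2.53, 2.53], [-0.77, 2.02], [0.04, 2.7], [-1, 4.14], [0.28, 2.66], [-3.11, 3.11]. Speed limits (rad/s): [2.57, 2.57, 3.14, 3.14, 3.14, 3.14].

### API

Orientations are given as [roll, pitch, yaw] about the fixed x, y, z axes, in that order (R = Rz(yaw) Ry(pitch) Rx(roll)).
In Python, from plant import status, viewer, ticket gives the robot as it stands.
- The arm moves only by the tool play_rows, never from a script. Its argument "commands" is a list of rows, each an object with "offset": the shift along the tool's x, y, z in m, a list of three; "twist": the turn about the tool's z in degrees. A call has 1 to 5 rows; each row shifts and turns the commanded pose from where the row before left it, along the tool's axes as they then stand; what a row does not reach is not made up. A row lasts 1/10 s, in which the tool goes at most 50 mm and 8.59 degrees, less where a joint would pass 70% of its speed; a pose out of reach is approached as far as the arm can. A call with a gripper value outside its range is refused whole. "jaw" is the closure in counts, from 0 (fully open) to 255 (shut), set as the call begins (left out, the last holds). The fingers move at their own pace and stop on an object; the grip force is fixed at half the most. Time passes only in rows, so rows that do not move let the fingers close. It gives the time, the measured TCP pose, the force and the opening at its end, in the units of the state.
- status.get_obs(): the state, without advancing time (a new reading comes with each control period).
- viewer.capture(name): name is "scene" or "top" or "wrist"; returns the picture (420x560x3 uint8, red, green, blue); there is no depth.
- viewer.camera_params(name): a dict with "fov_y" (degrees; the focal length in pixels is half the picture's height over the tangent of half this angle, whatever the lens; pixels are square), "cx", "cy" (the principal point, pixels), "rvec" (rotation vector, rad) and "tvec" (3), from world to camera coordinates, as OpenCV has them; the wrist camera has in their place "T_tool_cam" (4x4, takes a point from camera to tool coordinates, whose origin is the TCP and whose axes are the flange's). Camera axes: x right, y down, z forward; pixel columns grow to the right and rows downward; lengths in mm; the calibration is good to about 2 mm. A picture is of the moment at which its call begins: read the wrist's pose just before it. camera_params takes no time and is no camera call.
- ticket.close_job(): hands the job in, once; it reports no verdict.
The state is a dict: "time": time; "joint_positions": joint angles; "dq": joint speeds; "tau": joint torques, N m; "tool_pos": TCP position; "tcp_rot": TCP orientation; "contact_force": force on the tool from outside, world axes, zero at the start; "moment": the same for the moment, N m; "grip_width": finger opening in mm.
Only numpy, scipy, OpenCV 4.12 (cv2) and the standard library are available. Lean on these libraries where they do the work, as an engineer would, in place of code of your own. Each camera call takes 0.05 s, during which the arm holds its last target.

### The job

Put the smaller of the two steel tea funnels to dry: lower it narrow end first into the tilted sleeve on the wooden carriage so that it nests loosely, resting by its own weight and never pressed in hard enough to jam, and let go of it. Then push the carriage along its rail until it clicks into the first notch, no further, with the funnel still nested; leave the other utensils where they stand.

Things in the scene. Friction and masses are not known exactly. Their poses are not given: they have to be found in the camera images.
- funnel: Smaller sieve funnel, plain steel, loose, 70 to 170 g, standing on its narrow end. Round; origin at the centre of the narrow end, z to the wide end. Outside: straight cone from 30 mm diameter at z = 0 to 50 mm at z = 62 mm, then a straight collar, 52 mm diameter, z = 64 to 96 mm, best gripped there. A sieve disc shuts the bore at z = 62; above it the collar is open, wall 3 mm.
- socket (a point): Tilted bamboo sleeve on the carriage. Origin: centre of its mouth, 106 mm above the work surface; z points out along its axis, leaning 30 degrees towards the robot; y is the carriage's travel. Bore 41.6 mm at the mouth, tapering like the funnel. The smaller funnel touches all round with its narrow end 35 to 36 mm below the mouth; 10 mm sooner it has 1.6 mm of play each side. Over 20 N between them jams.
- socket_end (a point): Centre of the same sleeve's lower, open end, 46 mm below the mouth along its axis (same axes as the sleeve). The sleeve is 52 mm across outside at the mouth; two 8 mm wooden cheeks hold it at y = -34 to -26 and 26 to 34 mm, from 6 mm below the mouth downwards.
- carriage (a joint): Travel of the wooden carriage on its rail, m, 0 to 0.20, along the sleeve's y. Starts at 0 to 0.04, where only about 1.2 N of friction holds it. First notch at 0.100; a second, not wanted, at 0.170. A spring catch under the sleeve climbs a ridge (6 to 8 N of push, from about 0.015 short of the notch), then snaps forward and centres itself in the notch; another 6 to 8 N pushes it out.
- push_board (a point): Middle of the top edge of the outer face of the carriage's push board, 144 mm above the work surface; y along the travel, z up. An upright plank at the trailing end, 64 mm wide (x), 12 mm thick (y = 0 to +12 mm), rising 98 mm above the deck; push on its outer face, which looks against the travel. The sleeve's mouth lies 86 mm further along the travel.
- notch (a point): On the rail's centre line, midway between the two brass ridges (5 mm high, across the rail) of the first notch, 21 mm above the work surface; y along the travel. Centre of the rail bed, which is 110 mm wide and 420 mm long with 32 mm high edge strips and 36 mm high end blocks.
- big_funnel: Bystander: the larger steel funnel, same shape but 42 mm at its narrow end, 68 mm collar, 106 mm high; it does not fit the sleeve. Origin at the centre of its narrow end. It and the smaller funnel may stand in either order.
- tea_bowl: Bystander: brown glazed tea bowl, 116 mm across, 72 mm high, origin at the centre of its foot.
- lid_rest: Bystander: short bamboo tube, 48 mm diameter, 52 mm high, origin at the centre of its underside.
- incense_box: Bystander: small dark lacquered clamshell box, 72 mm across, 30 mm high, origin at the centre of its underside.
Things that resemble listed ones, but are neither listed nor needed, are in the scene too. Leave any green or yellow look-alike of the funnel alone.

How it is judged:
By the outcome, as a careful person would: the job done as asked, in the order asked, and still so for the second after the job is handed in, with the robot touching nothing.
It also fails if it takes over 61 s, if anything falls off the work surface, if the arm or the gripper's body presses on something with over 40 N, if the wrist force passes 120 N, or if a joint passes its speed limit or range.

## Working session

There is one attempt and no reset: what is moved stays moved. The work goes in short steps, Python scripts to look and compute and a tool call to move; the robot and the scene stay as the last step left them, time stands still between calls to the robot, and variables do not carry over. Pictures are saved under pics/ and viewed, and the job is handed in when it is done.

Besides the shell and the picture viewer there is one more tool, called after "Request:" in YAML: its name, and indented under it one key for each argument. play_rows: Moves the arm, as the interface text tells. Its arguments: {"type":"object","properties":{"commands":{"type":"array"},"jaw":{"type":"number"}},"required":["commands"]}

```bash
mkdir -p pics; ls
python3 - <<'E'
from plant import status, viewer
import cv2
print(status.get_obs())
for n in ("scene","top","wrist"):
    print(n, viewer.camera_params(n))
    cv2.imwrite(f"pics/{n}0.png", viewer.capture(n)[:,:,::-1])
E
```

```text
pics
{'time': 0.0, 'joint_positions': array([-1.29499714e+00,  3.42718650e-01,  1.52502818e+00, -2.56899865e-05,
        1.27539145e+00, -1.46007394e-01]), 'dq': array([-0.00072745,  0.0003767 , -0.0011173 ,  0.00085982, -0.00081037,
        0.00044646]), 'tau': array([ 5.45005321e-06, -4.31244493e+01, -2.44225931e+01,  7.17272842e-02,
        5.58691949e-02, -1.20254103e-04]), 'tool_pos': array([ 214.91528426, -478.84303254,  404.0429704 ]), 'tcp_rot': array([-3.14005991e+00, -2.00566285e-04,  4.21813922e-01]), 'contact_force': array([-0.64446298,  0.63470315, -0.4968308 ]), 'moment': array([-0.0209918 ,  0.01036421,  0.01246614]), 'grip_width': 91.62375577504977}
scene {'fov_y': 52.82017879494718, 'cx': 279.6621643119957, 'cy': 210.9126846504776, 'rvec': array([ 0.90554122,  2.57835119, -0.97138342]), 'tvec': array([ 421.29580258, -188.29236643, 1166.20223541])}
top {'fov_y': 56.625779791576065, 'cx': 282.7267546389533, 'cy': 206.49288488261064, 'rvec': array([ 2.10715717, -2.15899017,  0.12827581]), 'tvec': array([ 29.38944969, 556.32700414, 920.65202131])}
wrist {'fov_y': 71.38439532784795, 'cx': 284.1494606779345, 'cy': 204.84554669276827, 'T_tool_cam': array([[ 1.59050861e-04, -9.68016594e-01, -2.50886127e-01,
         6.65612517e+01],
       [ 9.99999961e-01,  9.64041459e-05,  2.61991536e-04,
         3.40679949e-01],
       [-2.29425692e-04, -2.50886158e-01,  9.68016572e-01,
         2.06586461e+01],
       [ 0.00000000e+00,  0.00000000e+00,  0.00000000e+00,
         1.00000000e+00]])}
```

View pics/scene0.png

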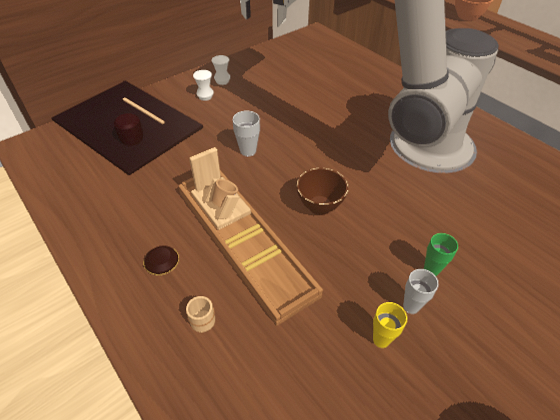

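View pics/top0.png

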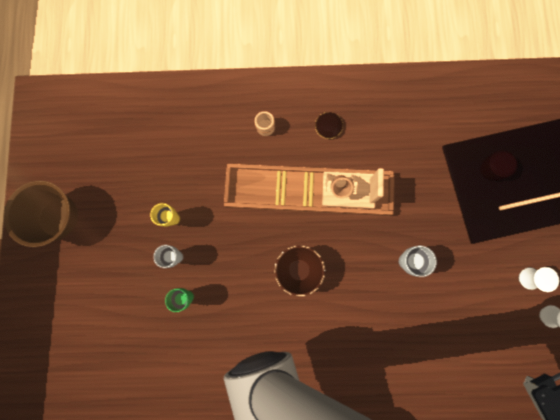

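View pics/wrist0.png

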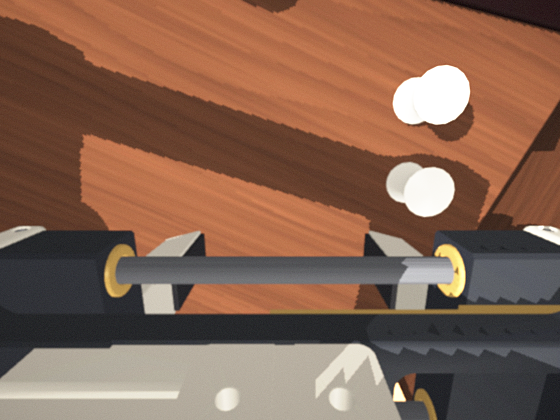

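The plain funnel at about (168,257) in the top view stands between the green and yellow ones. The other steel funnel is at (418,262). The carriage sleeve is at about (343,187), with the push board at (377,185), and its travel runs to the left in the image. I'll measure these next.

```bash
cat > h.py <<'E'
import numpy as np, cv2
from scipy.spatial.transform import Rotation as Rn
from plant import status, viewer
def cam(n, obs=None):
    p=viewer.camera_params(n); f=210/np.tan(np.radians(p['fov_y'])/2)
    K=np.array([[f,0,p['cx']],[0,f,p['cy']],[0,0,1]])
    if 'rvec' in p:
        R=cv2.Rodrigues(p['rvec'])[0]; t=p['tvec']
    else:
        T=np.eye(4); T[:3,:3]=Rn.from_euler('xyz',obs['tcp_rot']).as_matrix(); T[:3,3]=obs['tool_pos']
        W=np.linalg.inv(T@p['T_tool_cam']); R=W[:3,:3]; t=W[:3,3]
    return K,R,t
def ray(c,u,v):
    K,R,t=c; d=R.T@np.linalg.inv(K)@np.array([u,v,1.]); return -R.T@t, d/np.linalg.norm(d)
def plane(c,u,v,z):
    o,d=ray(c,u,v); return o+d*(z-o[2])/d[2]
def proj(c,P):
    K,R,t=c; q=(np.atleast_2d(P)@R.T+t)@K.T; return q[:,:2]/q[:,2:]
def tri(c1,p1,c2,p2):
    o1,d1=ray(c1,*p1);o2,d2=ray(c2,*p2)
    s=np.linalg.lstsq(np.c_[d1,-d2],o2-o1,rcond=None)[0]
    a=o1+d1*s[0];b=o2+d2*s[1]; return (a+b)/2, np.linalg.norm(a-b)
E
python3 - <<'E'
from h import *
c=cam('top')
for n,u,v,z in [('small',168,257,96),('big',418,262,106),('mouth',343,187,106),('boardtop',378,185,144),('notch',294,188,21),('green',178,300,96),('yellow',162,215,96),('bowl',300,270,72),('imgleft',0,210,0),('corners',560,0,0)]:
    print(n,plane(c,u,v,z).round(0))
im=cv2.imread('pics/top0.png'); 
def crop(im,x0,y0,x1,y1,n,s):
    cv2.imwrite(n,cv2.resize(im[y0:y1,x0:x1],None,fx=s,fy=s,interpolation=cv2.INTER_CUBIC))
crop(im,220,150,400,225,'pics/c_top_car.png',4)
crop(im,130,190,230,320,'pics/c_top_f.png',4)
s=cv2.imread('pics/scene0.png')
crop(s,170,140,330,320,'pics/c_sc_car.png',3)
crop(s,360,220,470,360,'pics/c_sc_f.png',4)
E
```

```text
small [438. 281.  96.]
big [ 414. -285.  106.]
mouth [ 589. -126.  106.]
boardtop [ 584. -198.  144.]
notch [606. -13.  21.]
green [341. 256.  96.]
yellow [536. 297.  96.]
bowl [402. -22.  72.]
imgleft [573. 759.   0.]
corners [1113. -753.    0.]
```

View pics/c_top_car.png

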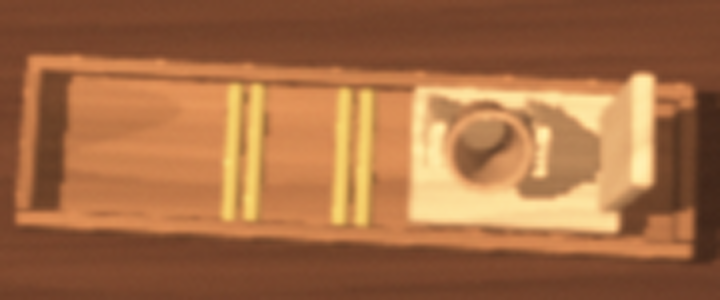

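View pics/c_top_f.png

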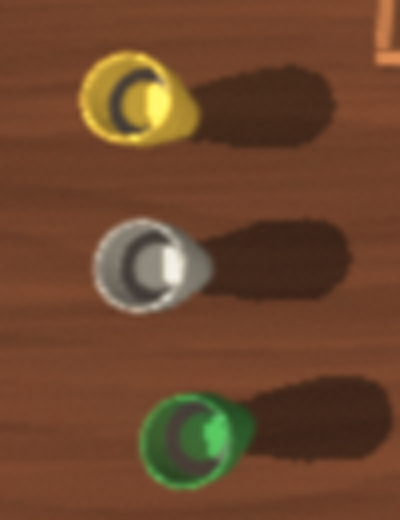

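View pics/c_sc_car.png

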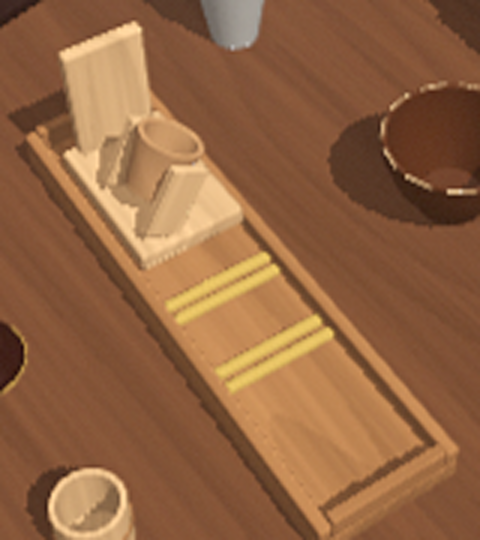

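View pics/c_sc_f.png

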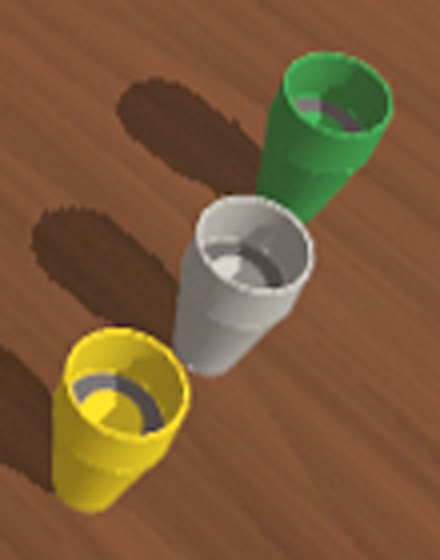

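Run:
```python
from h import *
t=cam('top'); s=cam('scene')
# crop->pixel: (x+.5)/k-.5+x0
def P(x,y,k,x0,y0): return ((x+.5)/k-.5+x0,(y+.5)/k-.5+y0)
T=lambda x,y:P(x,y,4,220,150); S=lambda x,y:P(x,y,3,170,140)
F=lambda x,y:P(x,y,4,130,190); G=lambda x,y:P(x,y,4,360,220)
# rail edges (outer top z=32)
for a,b in [((32,57),(690,87)),((18,222),(692,257))]:
    A=plane(t,*T(*a),32);B=plane(t,*T(*b),32); d=A-B; print('rail',A.round(1),B.round(1),'yaw of travel-90deg', np.degrees(np.arctan2(-d[0],d[1])).round(2))
print('ridge mids top', [plane(t,*T(*p),26).round(1) for p in [(355,92),(352,222),(246,86),(241,218)]])
print('ridge mids scene', [plane(s,*S(*p),26).round(1) for p in [(222,290),(175,312),(271,264)]])
print('mouth top', plane(t,*T(488,147),106), 'scene',plane(s,*S(171,141),106), tri(t,T(488,147),s,S(171,141)))
# funnel rims
print('funnel top', plane(t,*F(140,265),96),'scene',plane(s,*G(255,247),96))
print('board top edge corners top', [plane(t,*T(*p),144).round(1) for p in [(655,75),(655,182)]])
im=cv2.imread('pics/top0.png'); 
for n,(x,y) in dict(small=(168,257),big=(418,262)).items():
    r=im[y-22:y+23,x-25:x+26]; hsv=cv2.cvtColor(r,cv2.COLOR_BGR2HSV)
    m=((hsv[...,1]<70)&(hsv[...,2]>70)).astype(np.uint8)*255
    c=max(cv2.findContours(m,cv2.RETR_EXTERNAL,cv2.CHAIN_APPROX_NONE)[0],key=cv2.contourArea)
    bx=cv2.boundingRect(c); print(n,bx[0]+x-25,bx[1]+y-22,bx[2:])
    cv2.imwrite(f'pics/m_{n}.png',cv2.resize(np.hstack([r,cv2.merge([m]*3)]),None,fx=6,fy=6,interpolation=cv2.INTER_NEAREST))
```

```text
rail [671.4 153.7  32. ] [ 639.9 -259.9   32. ] yaw of travel-90deg -4.36
rail [565.5 162.7  32. ] [ 532.7 -254.3   32. ] yaw of travel-90deg -4.5
ridge mids top [array([644.1, -50.7,  26. ]), array([560.9, -46.2,  26. ]), array([650. ,  18.3,  26. ]), array([565.3,  23.3,  26. ])]
ridge mids scene [array([608.3, -40.5,  26. ]), array([645.9, -45.1,  26. ]), array([566.2, -37.7,  26. ])]
mouth top [ 590.5976753 -122.6427567  106.       ] scene [ 591.34899213 -118.22797475  106.        ] (array([ 590.37677291, -122.27865083,  102.53413857]), np.float64(2.3670234513181487))
funnel top [441.07839004 288.91366025  96.        ] scene [444.60979813 290.81837474  96.        ]
board top edge corners top [array([ 621.2, -211.6,  144. ]), array([ 561.1, -208. ,  144. ])]
small 154 245 (29, 23)
big 399 245 (38, 31)
```

The smaller steel funnel is confirmed: its rim is 23 px across against 31 px for the other. It stands at about (442,289). The sleeve mouth is at about (590.5,-121), and the rail is yawed about -4.4°. Next I'll square the tool to the rail and travel over.

Request:
play_rows:
  commands:
    - {"offset": [0.012,-0.025,0],"twist": 7.15}
    - {"offset": [0.015,-0.03,0],"twist": 7.15}
    - {"offset": [0.017,-0.035,0],"twist": 7.15}
    - {"offset": [0.02,-0.04,0],"twist": 7.15}
    - {"offset": [0.02,-0.04,0],"twist": 0}
  jaw: 0

```text
time: 0.65
tool_pos: [272.9, -299.9, 404.6]
tcp_rot: [-3.141, 0.0, -0.083]
contact_force: [1.2, -0.1, 0.3]
grip_width: 91.7
```

Request:
play_rows:
  commands:
    - {"offset": [0.02,-0.04,0],"twist": 0}
    - {"offset": [0.02,-0.04,0],"twist": 0}
    - {"offset": [0.02,-0.04,0],"twist": 0}
    - {"offset": [0.02,-0.04,0],"twist": 0}
    - {"offset": [0.02,-0.04,0],"twist": 0}

```text
time: 1.15
tool_pos: [388.7, -108.1, 404.8]
tcp_rot: [3.141, -0.0, -0.077]
contact_force: [0.0, -1.3, -0.7]
grip_width: 91.6
```

Request:
play_rows:
  commands:
    - {"offset": [-0.0015,-0.044,0],"twist": 0}
    - {"offset": [-0.0015,-0.044,0],"twist": 0}
    - {"offset": [-0.0015,-0.044,0],"twist": 0}
    - {"offset": [-0.0015,-0.044,0],"twist": 0}
    - {"offset": [-0.0015,-0.044,0],"twist": 0}

```text
time: 1.65
tool_pos: [397.4, 111.9, 404.7]
tcp_rot: [3.141, -0.0, -0.077]
contact_force: [1.2, -1.8, 0.4]
grip_width: 91.7
```

Request:
play_rows:
  commands:
    - {"offset": [-0.0015,-0.044,0],"twist": 0}
    - {"offset": [-0.0015,-0.044,0],"twist": 0}
    - {"offset": [-0.0015,-0.044,0],"twist": 0}
    - {"offset": [0,-0.03,0],"twist": 0}
    - {"offset": [0,0,0],"twist": 0}

```text
time: 2.15
tool_pos: [405.6, 274.8, 404.2]
tcp_rot: [-3.141, 0.0, -0.073]
contact_force: [-0.3, -0.8, 0.8]
grip_width: 91.9
```

Run:
```python
from h import *
o=status.get_obs(); im=viewer.capture('wrist'); print(o['time'],o['tool_pos'],o['tcp_rot'])
np.savez('w1.npz',pos=o['tool_pos'],rot=o['tcp_rot'])
cv2.imwrite('pics/w1.png',im[:,:,::-1])
```

```text
2.15 [405.56617342 274.79978591 404.1763134 ] [-3.14094992e+00  3.88026092e-04 -7.34303000e-02]
```

View pics/w1.png

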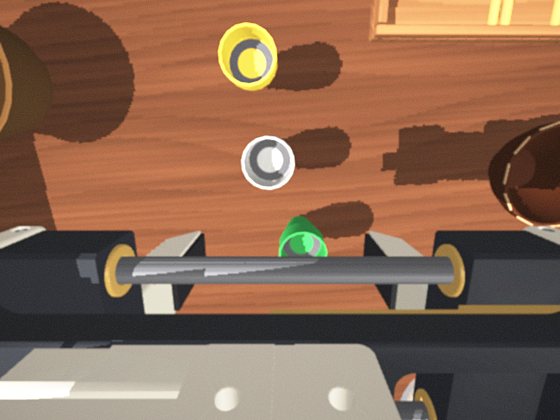

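Run:
```python
from h import *
d=np.load('w1.npz'); o=dict(tool_pos=d['pos'],tcp_rot=d['rot']); c=cam('wrist',o)
im=cv2.imread('pics/w1.png'); x,y=268,162; r=im[y-40:y+41,x-40:x+41]
hsv=cv2.cvtColor(r,cv2.COLOR_BGR2HSV); m=((hsv[...,1]<80)&(hsv[...,2]>60)).astype(np.uint8)*255
k=max(cv2.findContours(m,cv2.RETR_EXTERNAL,cv2.CHAIN_APPROX_NONE)[0],key=cv2.contourArea)
e=cv2.fitEllipse(k); print(e, cv2.boundingRect(k))
u,v=e[0][0]+x-40,e[0][1]+y-40
print(u,v,'rim', plane(c,u,v,96))
print('expected 52mm px', proj(c,np.array([[442,289,96],[442,315,96]])))
print(status.get_obs()['tool_pos'])
```

```text
((39.745601654052734, 40.15597152709961), (53.49852752685547, 53.66670227050781), 179.76953125) (13, 13, 55, 55)
267.74560165405273 162.1559715270996 rim [441.98090277 287.76254702  96.        ]
expected 52mm px [[266.4845718  162.22937668]
 [240.07137297 164.17895441]]
[405.49404597 273.21483203 404.07956806]
```

The funnel is at about (442,288). I'll move over it and descend to its collar.

Request:
play_rows:
  commands:
    - {"offset": [0.018,-0.0085,0.02],"twist": 0}
    - {"offset": [0.0175,-0.0085,0.03],"twist": 0}
    - {"offset": [0,0,0.035],"twist": 0}
    - {"offset": [0,0,0.02],"twist": 0}
    - {"offset": [0,0,0],"twist": 0}

```text
time: 2.7
tool_pos: [441.9, 284.5, 296.9]
tcp_rot: [3.138, 0.006, -0.079]
contact_force: [0.5, 0.2, -0.1]
grip_width: 92.0
```

Run:
```python
from h import *
o=status.get_obs(); print(o['tool_pos'],o['tcp_rot'])
R=Rn.from_euler('xyz',o['tcp_rot']).as_matrix()
print(R.T@(np.array([442,287.9,239])-o['tool_pos']))
```

```text
[441.88584506 284.47462294 296.86022003] [ 3.13783678  0.00600569 -0.07879882]
[ 0.19165533 -3.64102467 57.84684528]
```

Request:
play_rows:
  commands:
    - {"offset": [0,-0.003,0.02],"twist": 0}
    - {"offset": [0,0,0.02],"twist": 0}
    - {"offset": [0,0,0.015],"twist": 0}
    - {"offset": [0,0,0],"twist": 0}
    - {"offset": [0,0,0],"twist": 0}

```text
time: 3.2
tool_pos: [443.3, 288.8, 246.0]
tcp_rot: [-3.141, -0.001, -0.078]
contact_force: [-0.1, -0.1, 0.5]
grip_width: 91.5
```

Request:
play_rows:
  commands:
    - {"offset": [0,0,0],"twist": 0}
    - {"offset": [0,0,0],"twist": 0}
    - {"offset": [0,0,0],"twist": 0}
    - {"offset": [0,0,0],"twist": 0}
    - {"offset": [0,0,0],"twist": 0}
  jaw: 200

```text
time: 3.7
tool_pos: [442.7, 289.1, 244.8]
tcp_rot: [-3.142, -0.0, -0.077]
contact_force: [-0.7, -0.0, 0.3]
grip_width: 56.5
```

Request:
play_rows:
  commands:
    - {"offset": [0,0,0],"twist": 0}
    - {"offset": [0,0,0],"twist": 0}
    - {"offset": [0,0,0],"twist": 0}

```text
time: 4.0
tool_pos: [442.8, 289.1, 244.7]
tcp_rot: [3.142, -0.0, -0.077]
contact_force: [-0.2, 0.2, 0.8]
grip_width: 50.7
```

Request:
play_rows:
  commands:
    - {"offset": [0,0,-0.01],"twist": 0}
    - {"offset": [0,0,-0.02],"twist": 0}
    - {"offset": [0,0,0],"twist": 0}

```text
time: 4.3
tool_pos: [443.5, 289.5, 277.1]
tcp_rot: [-3.139, -0.004, -0.077]
contact_force: [0.8, 0.7, -1.3]
grip_width: 50.4
```

Request:
play_rows:
  commands:
    - {"offset": [0.005,0.018,0],"twist": 0}
    - {"offset": [0.01,0.03,0],"twist": 0}
    - {"offset": [0.013,0.035,0],"twist": 0}
    - {"offset": [0.012,0.032,0.01],"twist": 0}
    - {"offset": [0.007,0.02,0.01],"twist": 0}

```text
time: 4.8
tool_pos: [479.6, 148.9, 254.4]
tcp_rot: [3.141, -0.001, -0.079]
contact_force: [1.2, 0.0, -1.2]
grip_width: 50.9
```

Request:
play_rows:
  commands:
    - {"offset": [0,0,0.005],"twist": 0}
    - {"offset": [0,0,0.002],"twist": 0}
    - {"offset": [0,0,0],"twist": 0}
    - {"offset": [0,0,0],"twist": 0}
    - {"offset": [0,0,0],"twist": 0}

```text
time: 5.3
tool_pos: [479.1, 151.7, 248.0]
tcp_rot: [-3.141, -0.001, -0.076]
contact_force: [-0.3, 0.2, -0.8]
grip_width: 50.6
```

Next I'll probe down to the table.

Request:
play_rows:
  commands:
    - {"offset": [0,0,0.002],"twist": 0}
    - {"offset": [0,0,0.001],"twist": 0}
    - {"offset": [0,0,0],"twist": 0}

```text
time: 5.6
tool_pos: [479.2, 151.0, 244.7]
tcp_rot: [-3.142, -0.0, -0.077]
contact_force: [-0.5, 0.1, -0.8]
grip_width: 50.7
```

Request:
play_rows:
  commands:
    - {"offset": [0,0,0.001],"twist": 0}
    - {"offset": [0,0,0],"twist": 0}
    - {"offset": [0,0,0],"twist": 0}

```text
time: 5.9
tool_pos: [479.3, 150.9, 244.7]
tcp_rot: [-3.141, -0.001, -0.077]
contact_force: [-0.8, -0.3, 9.2]
grip_width: 50.6
```

Request:
play_rows:
  commands:
    - {"offset": [0,0,0.001],"twist": 0}
    - {"offset": [0,0,0],"twist": 0}
    - {"offset": [0,0,0],"twist": 0}

```text
time: 6.2
tool_pos: [479.4, 150.9, 244.6]
tcp_rot: [-3.141, -0.002, -0.077]
contact_force: [-4.3, -1.1, 17.4]
grip_width: 50.6
```

Contact shows about 8 N/mm. I'll now drag towards the robot so the funnel pivots in the pads.

Request:
play_rows:
  commands:
    - {"offset": [-0.003,0,0],"twist": 0}
    - {"offset": [-0.003,0,0],"twist": 0}
    - {"offset": [0,0,0],"twist": 0}

```text
time: 6.5
tool_pos: [475.0, 151.2, 244.8]
tcp_rot: [-3.141, -0.008, -0.077]
contact_force: [2.8, -1.5, 9.0]
grip_width: 50.4
```

Run:
```python
from h import *
o=status.get_obs(); print(o['contact_force'],o['tool_pos'])
im=viewer.capture('scene')[:,:,::-1]; u,v=proj(cam('scene'),[480,150,60])[0].astype(int); print(u,v)
cv2.imwrite('pics/s2.png',cv2.resize(im[v-70:v+60,u-75:u+75],None,fx=4,fy=4,interpolation=cv2.INTER_CUBIC))
```

```text
[ 2.77036584 -1.54130145  8.96912241] [474.9778612  151.23414267 244.80545833]
350 253
```

View pics/s2.png

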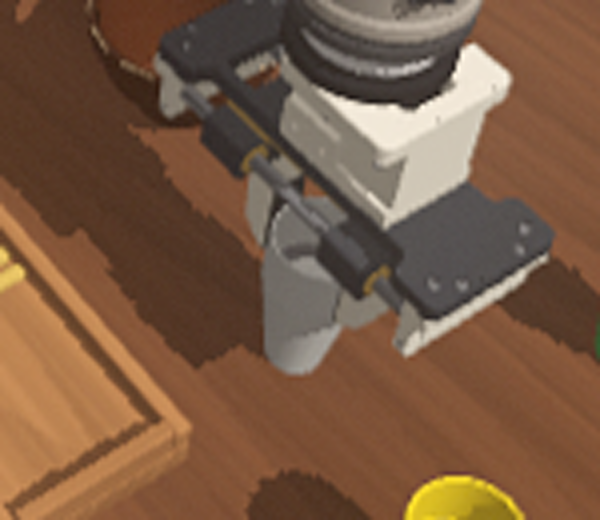

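The scene view shows the gripped funnel clearly, bottom at about (290,360) in the crop. I'll continue in small steps.

Request:
play_rows:
  commands:
    - {"offset": [-0.003,0,0.001],"twist": 0}
    - {"offset": [-0.004,0,0],"twist": 0}
    - {"offset": [-0.004,0,0],"twist": 0}

```text
time: 6.85
tool_pos: [464.6, 151.8, 244.4]
tcp_rot: [-3.141, -0.01, -0.077]
contact_force: [4.3, -5.2, 11.9]
grip_width: 50.2
```

Request:
play_rows:
  commands:
    - {"offset": [-0.004,0,0],"twist": 0}
    - {"offset": [-0.004,0,0],"twist": 0}
    - {"offset": [0,0,0],"twist": 0}

```text
time: 7.15
tool_pos: [455.8, 152.5, 243.6]
tcp_rot: [-3.141, -0.007, -0.077]
contact_force: [2.3, -2.9, 9.9]
grip_width: 50.6
```

Run:
```python
from h import *
o=status.get_obs(); print(o['contact_force'],o['tool_pos'])
im=viewer.capture('scene')[:,:,::-1]; u,v=350,253
cv2.imwrite('pics/s3.png',cv2.resize(im[v-70:v+60,u-75:u+75],None,fx=4,fy=4,interpolation=cv2.INTER_CUBIC))
```

```text
[ 2.34433447 -2.91223706  9.93117117] [455.75701851 152.51782431 243.64095405]
```

View pics/s3.png

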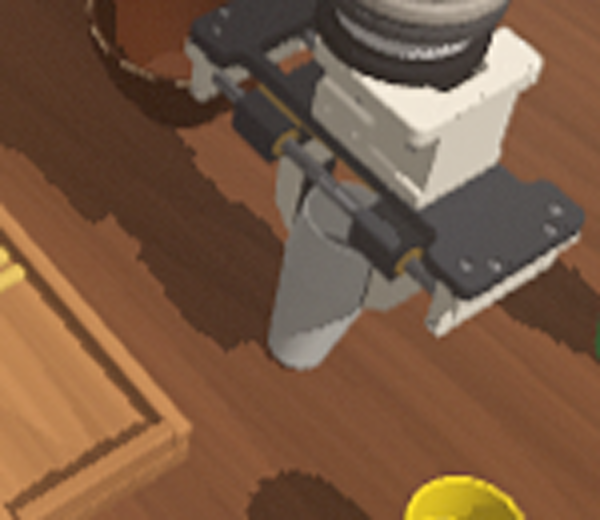

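The pivot works: the funnel has tilted about 15°. I'll carry on to 30°.

Request:
play_rows:
  commands:
    - {"offset": [-0.004,0,0.0005],"twist": 0}
    - {"offset": [-0.004,0,0.0005],"twist": 0}
    - {"offset": [-0.004,0,0.0005],"twist": 0}

```text
time: 7.5
tool_pos: [443.9, 153.5, 241.7]
tcp_rot: [-3.141, -0.007, -0.077]
contact_force: [3.5, -2.4, 5.6]
grip_width: 50.4
```

Request:
play_rows:
  commands:
    - {"offset": [-0.004,0,0.0005],"twist": 0}
    - {"offset": [-0.004,0,0.0005],"twist": 0}
    - {"offset": [-0.002,0,0.0005],"twist": 0}
    - {"offset": [0,0,0],"twist": 0}

```text
time: 7.9
tool_pos: [432.9, 154.6, 239.5]
tcp_rot: [-3.141, -0.003, -0.077]
contact_force: [1.1, 0.3, 6.4]
grip_width: 50.5
```

Run:
```python
from h import *
o=status.get_obs(); print(o['contact_force'],o['tool_pos'])
im=viewer.capture('scene')[:,:,::-1]; u,v=350,253
cv2.imwrite('pics/s4full.png',im)
cv2.imwrite('pics/s4.png',cv2.resize(im[v-70:v+60,u-75:u+75],None,fx=4,fy=4,interpolation=cv2.INTER_CUBIC))
```

```text
[1.05277983 0.31039591 6.43070468] [432.87317719 154.63921994 239.50208024]
```

View pics/s4.png

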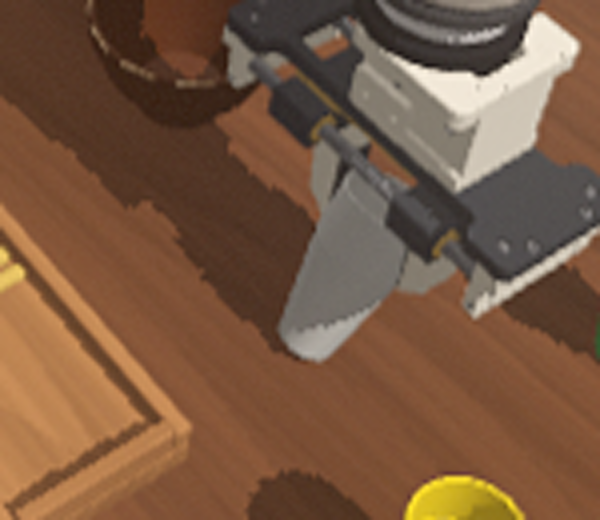

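```bash
cat >> h.py <<'E'
def funnel_pts(o,th,L,back=0):
    # outline circles of gripped funnel leaning th toward tool -x; L=grip height on funnel
    R=Rn.from_euler('xyz',o['tcp_rot']).as_matrix(); P=np.array(o['tool_pos'])+R@[0,0,159]
    ax=R@np.array([-np.sin(th),0,-np.cos(th)]); e1=R@np.array([0,1.,0]); e2=np.cross(ax,e1)
    a=np.linspace(0,2*np.pi,40)
    return [P+ax*(z-L)+r*(np.cos(a)[:,None]*e1+np.sin(a)[:,None]*e2) for z,r in((0,15),(62,25),(96,26))]
E
python3 - <<'E'
from h import *
o=status.get_obs(); im=cv2.imread('pics/s4full.png'); c=cam('scene'); outs=[]
for th in (28,32):
    b=cv2.resize(im[183:313,275:425],None,fx=4,fy=4,interpolation=cv2.INTER_CUBIC)[140:420,180:480].copy()
    b=cv2.resize(b,None,fx=1.3,fy=1.3)
    for q in funnel_pts(o,np.radians(th),85.7):
        p=(((proj(c,q)-[275,183]+.5)*4-.5-[180,140])*1.3).astype(np.int32); cv2.polylines(b,[p],True,(0,0,255),1)
    outs.append(b)
cv2.imwrite('pics/ov4.png',np.hstack(outs))
E
```

```text
(no output)
```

View pics/ov4.png

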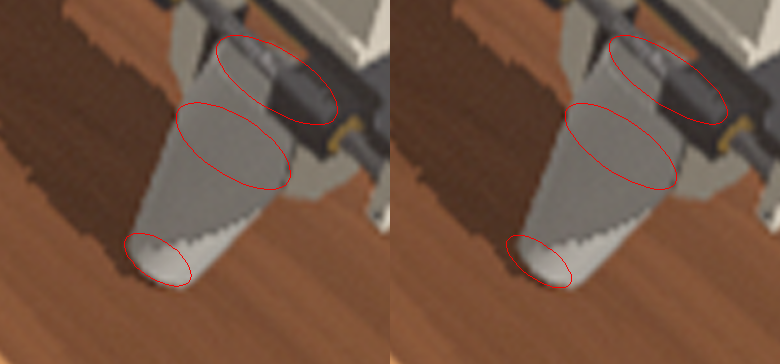

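The 28° outline fits the scene view best. The table geometry gives about 31°, so the tilt is near 30°. I'll lift and carry the funnel to a viewpoint just robot-side of the sleeve.

Request:
play_rows:
  commands:
    - {"offset": [0,0,-0.02],"twist": 0}
    - {"offset": [0,0,-0.035],"twist": 0}
    - {"offset": [0,0,-0.04],"twist": 0}
    - {"offset": [0.01,0.02,-0.035],"twist": 0}
    - {"offset": [0.012,0.035,-0.02],"twist": 0}

```text
time: 8.45
tool_pos: [449.6, 98.7, 390.9]
tcp_rot: [-3.141, -0.002, -0.074]
contact_force: [1.2, -0.2, -2.1]
grip_width: 50.3
```

Request:
play_rows:
  commands:
    - {"offset": [0.016,0.045,0],"twist": 0}
    - {"offset": [0.016,0.045,0],"twist": 0}
    - {"offset": [0.016,0.045,0],"twist": 0}
    - {"offset": [0.015,0.045,0],"twist": 0}
    - {"offset": [0.012,0.035,0],"twist": 0}

```text
time: 8.95
tool_pos: [507.9, -124.5, 387.8]
tcp_rot: [-3.141, 0.003, -0.079]
contact_force: [0.1, 0.4, -1.8]
grip_width: 50.7
```

Request:
play_rows:
  commands:
    - {"offset": [0,0,0],"twist": 0}
    - {"offset": [0,0,0],"twist": 0}
    - {"offset": [0,0,0],"twist": 0}

```text
time: 9.25
tool_pos: [507.7, -121.2, 388.1]
tcp_rot: [-3.141, 0.002, -0.077]
contact_force: [-0.1, -0.3, -0.4]
grip_width: 50.3
```

Run:
```python
from h import *
o=status.get_obs(); im=viewer.capture('wrist'); print(o['time'],o['tool_pos'],o['tcp_rot'],o['contact_force'])
np.savez('w5.npz',pos=o['tool_pos'],rot=o['tcp_rot'])
cv2.imwrite('pics/w5.png',im[:,:,::-1])
```

```text
9.25 [ 507.7161705  -121.21132872  388.14577224] [-3.14061345e+00  1.98585599e-03 -7.66717134e-02] [-0.14693307 -0.25478941 -0.39832661]
```

View pics/w5.png

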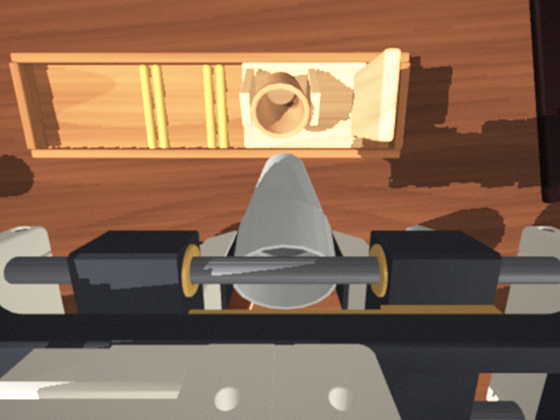

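The wrist view shows the sleeve mouth at about (281,109) and the funnel's narrow end at about (285,157). I'll zoom in to measure.

Run:
```python
from h import *
d=np.load('w5.npz'); o=dict(tool_pos=d['pos'],tcp_rot=d['rot']); c=cam('wrist',o)
im=cv2.imread('pics/w5.png'); x0,y0=215,50
b=cv2.resize(im[y0:200,x0:360],None,fx=5,fy=5,interpolation=cv2.INTER_CUBIC)
cv2.imwrite('pics/w5z.png',b[:600])
for th in (26,28,30,32):
  for q in funnel_pts(o,np.radians(th),85.7)[:1]:
    p=((proj(c,q)-[x0,y0]+.5)*5-.5).astype(np.int32); cv2.polylines(b,[p],True,(0,0,255),1)
C=np.array([590.5,-121.5,106]); e1=np.array([.0767,.997,0]); xx=np.array([.997,-.0767,0]); ax=-.5*xx+np.array([0,0,.866]); e2=np.cross(ax,e1)
a=np.linspace(0,6.28,60)
for r in (20.8,26):
    p=((proj(c,C+r*(np.cos(a)[:,None]*e1+np.sin(a)[:,None]*e2))-[x0,y0]+.5)*5-.5).astype(np.int32); cv2.polylines(b,[p],True,(255,0,0),1)
print((proj(c,C)-[x0,y0]+.5)*5)
cv2.imwrite('pics/w5o.png',b[:650])
```

```text
[[310.58499668 299.0262258 ]]
```

View pics/w5z.png

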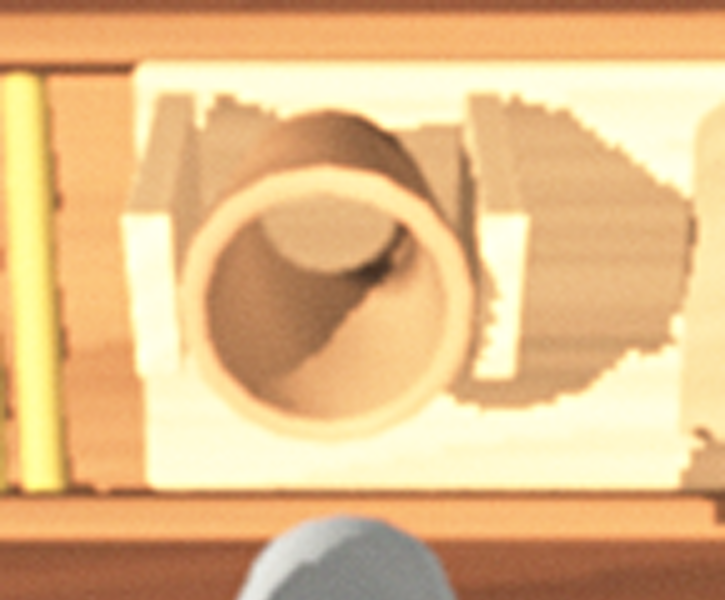

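View pics/w5o.png

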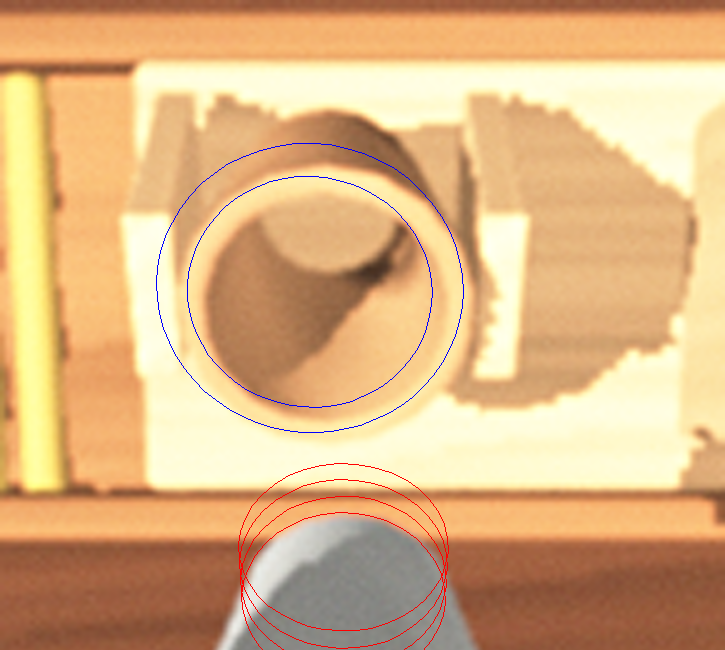

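```bash
cat > tgt.py <<'E'
from h import *
def go(M,depth,th=27,L=85.7,tipy=0.5,yaw=-.0767):
    o=status.get_obs(); xx=np.array([np.cos(.0767),-np.sin(.0767),0]); ax=-.5*xx+np.array([0,0,.8660])
    R=Rn.from_euler('xyz',[np.pi,0,yaw]).as_matrix()
    tip=np.array(M)-depth*ax; t=np.radians(th)
    tcp=tip-R@[L*np.sin(t),tipy,159+L*np.cos(t)]
    Ro=Rn.from_euler('xyz',o['tcp_rot']).as_matrix()
    return o['tool_pos'],tcp,Ro.T@(tcp-o['tool_pos'])
E
python3 - <<'E'
from tgt import *
for d in (-20,0,20,30): print(d,*[x.round(1) for x in go([588,-124.3,106],d)])
E
```

```text
-20 [ 507.8 -121.   388.4] [ 539.3 -120.1  358.7] [31.4 -3.3 29.7]
0 [ 507.8 -121.   388.4] [ 549.2 -120.8  341.4] [41.4 -3.3 47. ]
20 [ 507.8 -121.   388.4] [ 559.2 -121.6  324. ] [51.4 -3.3 64.3]
30 [ 507.8 -121.   388.4] [ 564.2 -122.   315.4] [56.4 -3.2 73. ]
```

Request:
play_rows:
  commands:
    - {"offset": [0.011,-0.001,0],"twist": 0}
    - {"offset": [0.012,-0.0012,0.008],"twist": 0}
    - {"offset": [0.0084,-0.001,0.012],"twist": 0}
    - {"offset": [0,0,0.0095],"twist": 0}
    - {"offset": [0,0,0],"twist": 0}

```text
time: 9.8
tool_pos: [539.5, -121.0, 356.6]
tcp_rot: [-3.14, 0.005, -0.077]
contact_force: [0.4, -0.4, -0.3]
grip_width: 50.4
```

Request:
play_rows:
  commands:
    - {"offset": [0,0,0],"twist": 0}
    - {"offset": [0,0,0],"twist": 0}

```text
time: 10.0
tool_pos: [539.6, -121.5, 359.5]
tcp_rot: [3.141, -0.0, -0.078]
contact_force: [1.7, -0.4, -1.0]
grip_width: 50.4
```

Run:
```python
from tgt import *
o=status.get_obs(); im=viewer.capture('wrist'); s=viewer.capture('scene')[:,:,::-1]
print(o['time'],o['contact_force'],*[x.round(1) for x in go([588,-124.3,106],0)])
np.savez('w6.npz',pos=o['tool_pos'],rot=o['tcp_rot'])
cv2.imwrite('pics/w6.png',im[:,:,::-1]); cv2.imwrite('pics/s6.png',s)
x0,y0=215,80
cv2.imwrite('pics/w6z.png',cv2.resize(im[y0:230,x0:365,::-1],None,fx=4,fy=4,interpolation=cv2.INTER_CUBIC))
u,v=227,187
cv2.imwrite('pics/s6z.png',cv2.resize(s[v-70:v+70,u-80:u+80],None,fx=4,fy=4,interpolation=cv2.INTER_CUBIC))
```

```text
10.0 [ 1.6768676  -0.3974985  -1.00058841] [ 539.6 -121.5  359.8] [ 549.2 -120.8  341.4] [ 9.5 -1.5 18.4]
```

View pics/w6z.png

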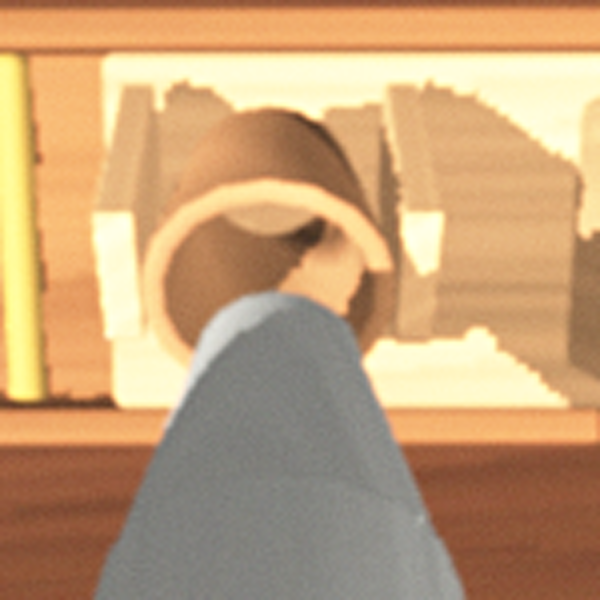

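View pics/s6z.png

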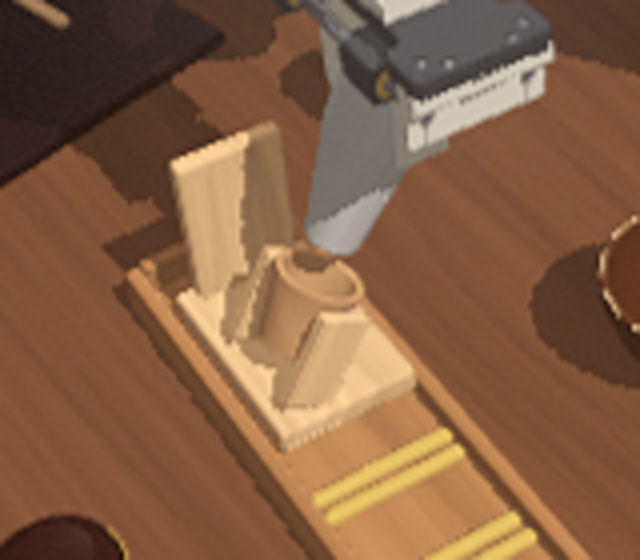

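The tip lines up with the mouth apart from about 1.5 mm in tool y. I'll correct that and advance along the sleeve axis.

Request:
play_rows:
  commands:
    - {"offset": [0.0035,-0.0015,0.0065],"twist": 0}
    - {"offset": [0.003,0,0.006],"twist": 0}
    - {"offset": [0.003,0,0.0055],"twist": 0}
    - {"offset": [0,0,0],"twist": 0}
    - {"offset": [0,0,0],"twist": 0}

```text
time: 10.6
tool_pos: [549.4, -120.6, 340.8]
tcp_rot: [-3.141, 0.001, -0.077]
contact_force: [0.1, -1.0, -1.3]
grip_width: 50.6
```

Run:
```python
from tgt import *
o=status.get_obs(); im=viewer.capture('wrist'); s=viewer.capture('scene')[:,:,::-1]
print(o['time'],o['contact_force'],*[x.round(1) for x in go([588,-124.3,106],20)])
x0,y0=215,80
a=cv2.resize(im[y0:230,x0:315+50,::-1],None,fx=2.6,fy=2.6,interpolation=cv2.INTER_CUBIC)
u,v=227,187
b=cv2.resize(s[v-75:v+75,u-75:u+75],None,fx=2.6,fy=2.6,interpolation=cv2.INTER_CUBIC)
cv2.imwrite('pics/ws7.png',np.hstack([a,b]))
```

```text
10.6 [ 0.1286336  -0.9544007  -1.27247985] [ 549.4 -120.7  341.3] [ 559.2 -121.6  324. ] [ 9.9  0.1 17.3]
```

View pics/ws7.png

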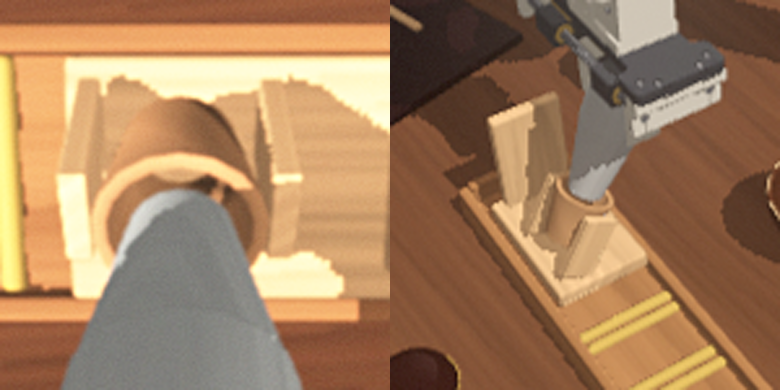

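The funnel is at the mouth and centred, with no contact. I'll advance in small steps and watch the force.

Request:
play_rows:
  commands:
    - {"offset": [0.0025,0,0.0043],"twist": 0}
    - {"offset": [0.0025,0,0.0043],"twist": 0}
    - {"offset": [0,0,0],"twist": 0}

```text
time: 11.0
tool_pos: [554.4, -121.0, 331.8]
tcp_rot: [-3.141, 0.001, -0.077]
contact_force: [-0.4, -0.3, -0.8]
grip_width: 50.2
```

Request:
play_rows:
  commands:
    - {"offset": [0.0025,0,0.0043],"twist": 0}
    - {"offset": [0.0015,0,0.0026],"twist": 0}
    - {"offset": [0,0,0],"twist": 0}
    - {"offset": [0,0,0],"twist": 0}

```text
time: 11.4
tool_pos: [558.3, -121.4, 325.6]
tcp_rot: [3.142, 0.0, -0.077]
contact_force: [1.6, 0.1, -1.1]
grip_width: 50.3
```

Request:
play_rows:
  commands:
    - {"offset": [0.001,0,0.0017],"twist": 0}
    - {"offset": [0.001,0,0.0017],"twist": 0}
    - {"offset": [0,0,0],"twist": 0}

```text
time: 11.7
tool_pos: [560.3, -121.5, 322.1]
tcp_rot: [3.142, 0.0, -0.077]
contact_force: [-0.9, 0.5, -0.9]
grip_width: 50.5
```

Request:
play_rows:
  commands:
    - {"offset": [0.001,0,0.0017],"twist": 0}
    - {"offset": [0,0,0],"twist": 0}
    - {"offset": [0,0,0],"twist": 0}

```text
time: 12.0
tool_pos: [561.3, -121.6, 320.5]
tcp_rot: [3.142, 0.0, -0.077]
contact_force: [1.6, -0.4, -0.8]
grip_width: 50.7
```

Run:
```python
from tgt import *
o=status.get_obs(); im=viewer.capture('wrist'); s=viewer.capture('scene')[:,:,::-1]
print(o['time'],o['contact_force'],*[x.round(1) for x in go([588,-124.3,106],25)])
x0,y0=215,80
a=cv2.resize(im[y0:230,x0:315+50,::-1],None,fx=2.6,fy=2.6,interpolation=cv2.INTER_CUBIC)
u,v=227,187
b=cv2.resize(s[v-75:v+75,u-75:u+75],None,fx=2.6,fy=2.6,interpolation=cv2.INTER_CUBIC)
cv2.imwrite('pics/ws8.png',np.hstack([a,b]))
```

```text
12.0 [ 1.58638241 -0.38197366 -0.75594706] [ 561.2 -121.6  320.6] [ 561.7 -121.8  319.7] [0.5 0.2 0.9]
```

View pics/ws8.png

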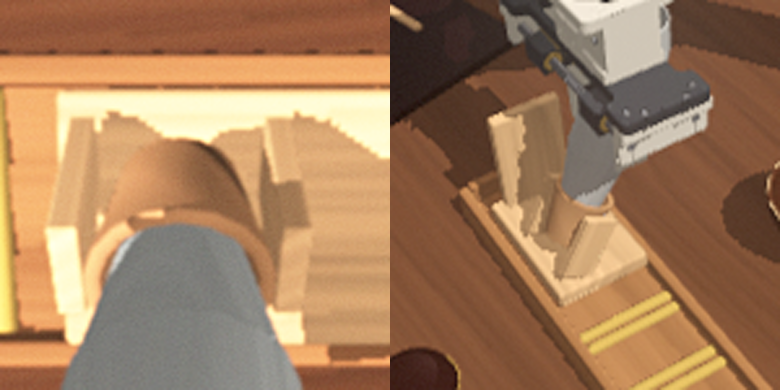

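No contact yet at a depth of about 24 mm. The funnel sits slightly right of the sleeve in the wrist view, so I'll trim 1 mm in y and carry on.

Request:
play_rows:
  commands:
    - {"offset": [0.001,-0.001,0.0017],"twist": 0}
    - {"offset": [0,0,0],"twist": 0}
    - {"offset": [0,0,0],"twist": 0}

```text
time: 12.4
tool_pos: [562.2, -120.6, 318.7]
tcp_rot: [-3.142, 0.001, -0.077]
contact_force: [-1.3, -0.2, -1.8]
grip_width: 49.9
```

Request:
play_rows:
  commands:
    - {"offset": [0.001,0,0.0017],"twist": 0}
    - {"offset": [0,0,0],"twist": 0}
    - {"offset": [0,0,0],"twist": 0}

```text
time: 12.7
tool_pos: [563.1, -120.8, 316.9]
tcp_rot: [-3.142, 0.001, -0.077]
contact_force: [-3.0, -0.8, -1.1]
grip_width: 50.4
```

Request:
play_rows:
  commands:
    - {"offset": [0.0005,0,0.0009],"twist": 0}
    - {"offset": [0,0,0],"twist": 0}
    - {"offset": [0,0,0],"twist": 0}

```text
time: 13.0
tool_pos: [563.4, -120.8, 316.1]
tcp_rot: [3.142, 0.002, -0.077]
contact_force: [-4.2, -2.1, 0.0]
grip_width: 50.0
```

Light contact with the far wall shows as -4 N in x. I'll ease x back and continue straight down.

Request:
play_rows:
  commands:
    - {"offset": [-0.0007,0,0.001],"twist": 0}
    - {"offset": [0,0,0],"twist": 0}
    - {"offset": [0,0,0],"twist": 0}

```text
time: 13.3
tool_pos: [563.2, -120.8, 315.3]
tcp_rot: [3.141, -0.0, -0.077]
contact_force: [-2.7, -0.0, -1.5]
grip_width: 50.7
```

Request:
play_rows:
  commands:
    - {"offset": [-0.0003,0,0.001],"twist": 0}
    - {"offset": [0,0,0],"twist": 0}
    - {"offset": [0,0,0],"twist": 0}

```text
time: 13.6
tool_pos: [563.1, -120.7, 314.4]
tcp_rot: [3.141, -0.001, -0.077]
contact_force: [-0.9, -1.8, -1.9]
grip_width: 50.7
```

Request:
play_rows:
  commands:
    - {"offset": [0,0,0.001],"twist": 0}
    - {"offset": [0,0,0],"twist": 0}
    - {"offset": [0,0,0],"twist": 0}

```text
time: 13.9
tool_pos: [563.1, -120.8, 313.6]
tcp_rot: [3.141, -0.001, -0.077]
contact_force: [1.1, -0.0, -0.6]
grip_width: 50.6
```

Request:
play_rows:
  commands:
    - {"offset": [0,0,0.001],"twist": 0}
    - {"offset": [0,0,0],"twist": 0}
    - {"offset": [0,0,0],"twist": 0}

```text
time: 14.2
tool_pos: [563.2, -120.8, 312.8]
tcp_rot: [3.141, -0.002, -0.077]
contact_force: [1.3, -0.4, 2.6]
grip_width: 50.5
```

Run:
```python
from tgt import *
o=status.get_obs(); im=viewer.capture('wrist'); s=viewer.capture('scene')[:,:,::-1]
print(o['time'],o['contact_force'],o['tool_pos'])
x0,y0=215,100
a=cv2.resize(im[y0:250,x0:315+50,::-1],None,fx=2.6,fy=2.6,interpolation=cv2.INTER_CUBIC)
u,v=227,187
b=cv2.resize(s[v-75:v+75,u-75:u+75],None,fx=2.6,fy=2.6,interpolation=cv2.INTER_CUBIC)
cv2.imwrite('pics/ws9.png',np.hstack([a,b]))
```

```text
14.2 [ 1.27657522 -0.41135269  2.55371324] [ 563.16446833 -120.84801671  312.83914923]
```

View pics/ws9.png

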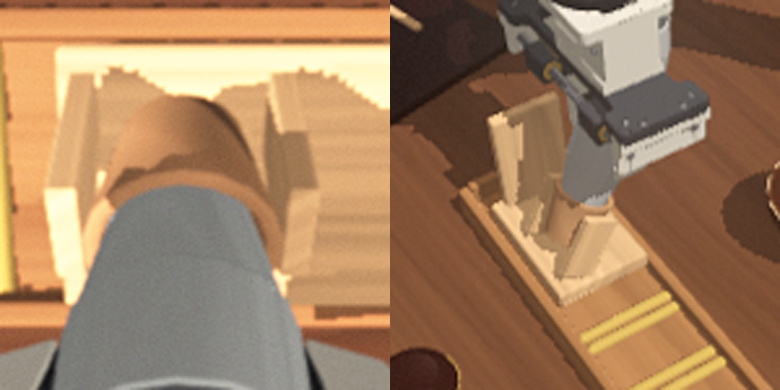

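Request:
play_rows:
  commands:
    - {"offset": [0.0005,0,0.0007],"twist": 0}
    - {"offset": [0,0,0],"twist": 0}
    - {"offset": [0,0,0],"twist": 0}

```text
time: 14.6
tool_pos: [563.5, -120.8, 312.3]
tcp_rot: [3.141, -0.001, -0.077]
contact_force: [0.4, -1.0, 6.5]
grip_width: 50.4
```

Request:
play_rows:
  commands:
    - {"offset": [0.0005,0,0.0006],"twist": 0}
    - {"offset": [0,0,0],"twist": 0}
    - {"offset": [0,0,0],"twist": 0}

```text
time: 14.9
tool_pos: [563.8, -120.9, 312.1]
tcp_rot: [3.141, -0.001, -0.077]
contact_force: [-2.9, -0.6, 9.9]
grip_width: 50.5
```

About 10 N axially, so it is seated or close to it. I'll unload, then open the jaws.

Request:
play_rows:
  commands:
    - {"offset": [-0.0004,0,-0.001],"twist": 0}
    - {"offset": [0,0,0],"twist": 0}
    - {"offset": [0,0,0],"twist": 0}

```text
time: 15.2
tool_pos: [563.6, -120.8, 312.1]
tcp_rot: [3.141, -0.001, -0.077]
contact_force: [2.0, -1.8, 4.1]
grip_width: 50.5
```

Request:
play_rows:
  commands:
    - {"offset": [0,0,0],"twist": 0}
    - {"offset": [0,0,0],"twist": 0}
    - {"offset": [0,0,0],"twist": 0}
    - {"offset": [0,0,0],"twist": 0}
  jaw: 70

```text
time: 15.6
tool_pos: [563.3, -120.6, 311.6]
tcp_rot: [-3.141, 0.001, -0.077]
contact_force: [0.3, -0.0, 0.3]
grip_width: 66.7
```

Run:
```python
from tgt import *
o=status.get_obs(); im=viewer.capture('wrist'); s=viewer.capture('scene')[:,:,::-1]
print(o['time'],o['contact_force'],o['tool_pos'])
x0,y0=215,100
a=cv2.resize(im[y0:250,x0:315+50,::-1],None,fx=2.6,fy=2.6,interpolation=cv2.INTER_CUBIC)
u,v=227,187
b=cv2.resize(s[v-75:v+75,u-75:u+75],None,fx=2.6,fy=2.6,interpolation=cv2.INTER_CUBIC)
cv2.imwrite('pics/ws10.png',np.hstack([a,b]))
```

```text
15.6 [ 0.29939473 -0.04767165  0.28850389] [ 563.25304996 -120.6341899   311.58818867]
```

View pics/ws10.png

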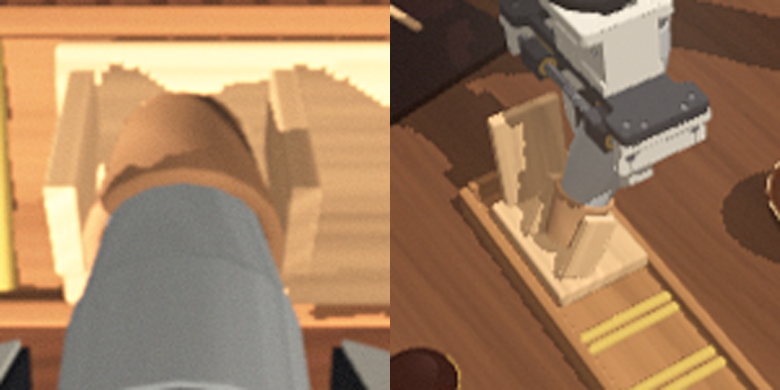

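Released. The funnel settled and now lies along the sleeve's axis. I'll retreat straight up.

Request:
play_rows:
  commands:
    - {"offset": [0,0,-0.01],"twist": 0}
    - {"offset": [0,0,-0.02],"twist": 0}
    - {"offset": [0,0,-0.03],"twist": 0}
    - {"offset": [0,0,-0.035],"twist": 0}
    - {"offset": [0,0,-0.02],"twist": 0}

```text
time: 16.2
tool_pos: [563.4, -120.7, 430.8]
tcp_rot: [3.14, -0.004, -0.077]
contact_force: [0.7, -0.3, 0.7]
grip_width: 66.7
```

Request:
play_rows:
  commands:
    - {"offset": [-0.03,0,0],"twist": 0}
    - {"offset": [-0.03,0,0],"twist": 0}
    - {"offset": [0,0,0],"twist": 0}
    - {"offset": [0,0,0],"twist": 0}
  jaw: 255

```text
time: 16.6
tool_pos: [503.5, -116.1, 428.2]
tcp_rot: [3.141, -0.002, -0.078]
contact_force: [1.0, -0.8, 0.3]
grip_width: 39.1
```

Run:
```python
from tgt import *
o=status.get_obs(); im=viewer.capture('wrist'); s=viewer.capture('scene'); t=viewer.capture('top')
print(o['time'],o['contact_force'],o['tool_pos'],o['tcp_rot'])
np.savez('w11.npz',pos=o['tool_pos'],rot=o['tcp_rot'])
for n,i in (('w11',im),('s11',s),('t11',t)): cv2.imwrite(f'pics/{n}.png',i[:,:,::-1])
z=lambda i,u,v,r,f:cv2.resize(i[v-r:v+r,u-r:u+r,::-1],None,fx=f,fy=f,interpolation=cv2.INTER_CUBIC)
cv2.imwrite('pics/z11.png',np.hstack([z(s,227,187,65,3),z(t,343,187,65,3)]))
```

```text
16.6 [ 0.95732667 -0.81672065  0.34599491] [ 503.5182793  -116.13842873  428.17084243] [ 3.14100018e+00 -2.02917239e-03 -7.77352785e-02]
```

View pics/w11.png

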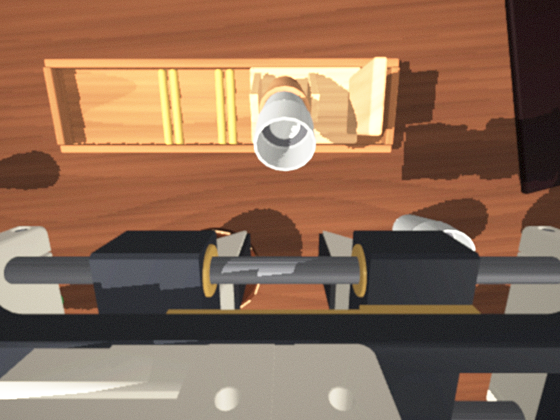

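View pics/z11.png

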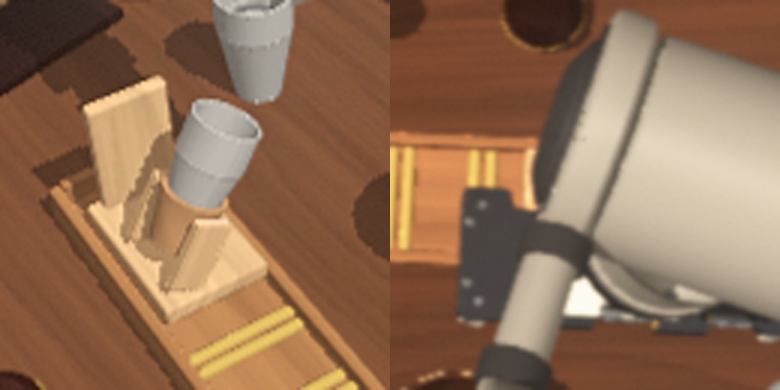

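Run:
```python
from h import *
d=np.load('w11.npz'); o=dict(tool_pos=d['pos'],tcp_rot=d['rot']); c=cam('wrist',o)
xx=np.array([.997,-.0767,0]); ax=-.5*xx+np.array([0,0,.866]); M=np.array([588,-124.3,106])
for dep in (33,35.5): print('rim exp',dep,proj(c,M+(96-dep)*ax))
im=cv2.imread('pics/w11.png')
cv2.imwrite('pics/w11z.png',cv2.resize(im[40:190,240:420],None,fx=4.2,fy=4,interpolation=cv2.INTER_CUBIC))
```

```text
rim exp 33 [[285.13168274 146.50757018]]
rim exp 35.5 [[285.12032497 144.84212413]]
```

View pics/w11z.png

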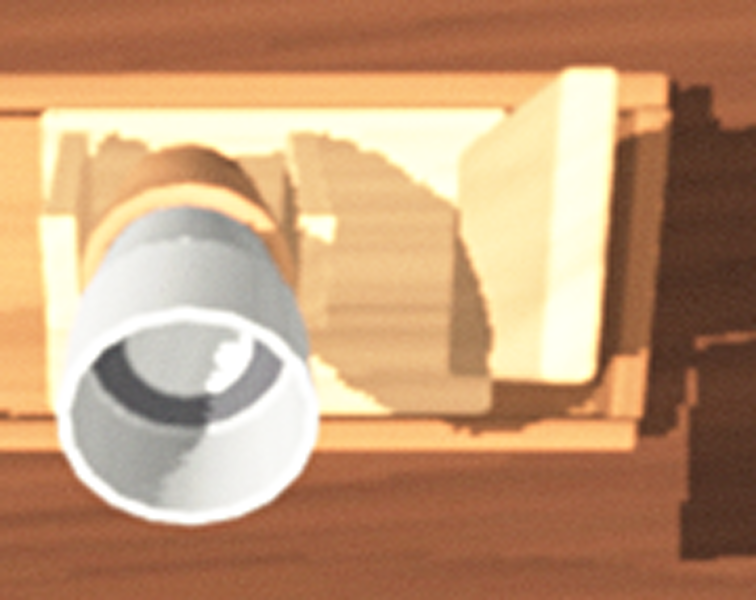

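Rim centre is at (284.8,143.8) against (285.1,144.8) expected when fully seated, so the funnel is nested. Next is the push board.

Run:
```python
from h import *
d=np.load('w11.npz'); o=dict(tool_pos=d['pos'],tcp_rot=d['rot']); c=cam('wrist',o)
a=plane(c,386.9,57.5,144);b=plane(c,382.9,135,144); print(a,b,(a+b)/2)
```

```text
[ 621.06323068 -211.09497056  144.        ] [ 558.92449204 -208.19643951  144.        ] [ 589.99386136 -209.64570503  144.        ]
```

Request:
play_rows:
  commands:
    - {"offset": [0.023,0.0305,0],"twist": -8}
    - {"offset": [0.0185,0.0335,0],"twist": -8}
    - {"offset": [0.0135,0.0355,0],"twist": -8}
    - {"offset": [0.0085,0.0372,0],"twist": -8}
    - {"offset": [0,0,0],"twist": -8}

```text
time: 17.25
tool_pos: [587.5, -248.8, 424.8]
tcp_rot: [3.141, 0.001, 0.624]
contact_force: [-0.2, 0.2, -0.2]
grip_width: 0.4
```

Request:
play_rows:
  commands:
    - {"offset": [0,0,0],"twist": -8}
    - {"offset": [0,0,0],"twist": -8}
    - {"offset": [0,0,0],"twist": -8}
    - {"offset": [0,0,0],"twist": -8}
    - {"offset": [0,0,0],"twist": -8}

```text
time: 17.75
tool_pos: [586.3, -245.0, 426.4]
tcp_rot: [-3.141, -0.0, 1.325]
contact_force: [1.1, 0.3, 0.2]
grip_width: 0.4
```

Request:
play_rows:
  commands:
    - {"offset": [0,0,0],"twist": -8}
    - {"offset": [0,0,0],"twist": -2}
    - {"offset": [0,0,0],"twist": 0}
    - {"offset": [0,0,0],"twist": 0}

```text
time: 18.15
tool_pos: [586.0, -245.0, 426.5]
tcp_rot: [-3.141, -0.0, 1.492]
contact_force: [-0.4, -0.5, -1.3]
grip_width: 0.7
```

Run:
```python
from h import *
o=status.get_obs(); print(o['time'],o['tool_pos'],o['tcp_rot'],o['joint_positions'].round(2))
R=Rn.from_euler('xyz',o['tcp_rot']).as_matrix(); print(R.round(3))
s=viewer.capture('scene'); cv2.imwrite('pics/s12.png',s[:,:,::-1])
```

```text
18.15 [ 586.00730649 -244.95657844  426.54748375] [-3.14120651e+00 -1.44682019e-04  1.49235804e+00] [-0.52  0.54  1.15 -0.    1.45 -0.44]
[[ 0.078  0.997 -0.   ]
 [ 0.997 -0.078  0.   ]
 [ 0.    -0.    -1.   ]]
```

View pics/s12.png

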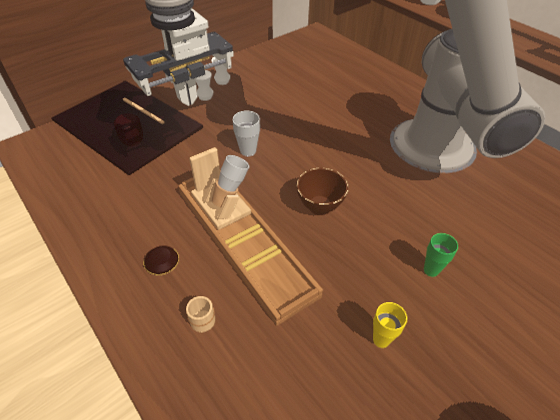

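The funnel is nested and the gripper is clear behind the push board. I'll descend.

Request:
play_rows:
  commands:
    - {"offset": [0,0.001,0.03],"twist": 0}
    - {"offset": [0,0,0.045],"twist": 0}
    - {"offset": [0,0,0.045],"twist": 0}
    - {"offset": [0,0,0.027],"twist": 0}
    - {"offset": [0,0,0],"twist": 0}

```text
time: 18.7
tool_pos: [585.6, -244.4, 275.4]
tcp_rot: [-3.134, -0.004, 1.493]
contact_force: [0.4, 1.1, -0.5]
grip_width: 0.6
```

Request:
play_rows:
  commands:
    - {"offset": [0.006,0,0],"twist": 0}
    - {"offset": [0.006,0,0],"twist": 0}
    - {"offset": [0.004,0,0],"twist": 0}
    - {"offset": [0.002,0,0],"twist": 0}
    - {"offset": [0,0,0],"twist": 0}

```text
time: 19.2
tool_pos: [588.1, -226.6, 281.0]
tcp_rot: [3.14, 0.001, 1.494]
contact_force: [-0.3, -0.4, 0.3]
grip_width: 0.2
```

Request:
play_rows:
  commands:
    - {"offset": [0.002,0,0],"twist": 0}
    - {"offset": [0.002,0,0],"twist": 0}
    - {"offset": [0.002,0,0],"twist": 0}
    - {"offset": [0.002,0,0],"twist": 0}
    - {"offset": [0.002,0,0],"twist": 0}

```text
time: 19.7
tool_pos: [588.7, -217.1, 280.0]
tcp_rot: [-3.142, 0.0, 1.493]
contact_force: [0.1, -1.1, 0.7]
grip_width: 0.4
```

Request:
play_rows:
  commands:
    - {"offset": [0.004,0,0],"twist": 0}
    - {"offset": [0.004,0,0],"twist": 0}
    - {"offset": [0.004,0,0],"twist": 0}
    - {"offset": [0.004,0,0],"twist": 0}
    - {"offset": [0.004,0,0],"twist": 0}

```text
time: 20.2
tool_pos: [590.3, -196.7, 280.0]
tcp_rot: [-3.141, 0.0, 1.494]
contact_force: [-0.5, -1.7, 0.2]
grip_width: 0.6
```

Request:
play_rows:
  commands:
    - {"offset": [0.004,0,0],"twist": 0}
    - {"offset": [0.004,0,0],"twist": 0}
    - {"offset": [0.003,0,0],"twist": 0}
    - {"offset": [0.002,0,0],"twist": 0}
    - {"offset": [0,0,0],"twist": 0}

```text
time: 20.7
tool_pos: [591.4, -183.7, 280.1]
tcp_rot: [3.141, -0.0, 1.494]
contact_force: [-0.3, -0.1, 0.3]
grip_width: 0.5
```

Run:
```python
from h import *
o=status.get_obs(); print(o['time'],o['tool_pos'],o['contact_force'])
s=viewer.capture('scene'); cv2.imwrite('pics/s13.png',cv2.resize(s[90:290,130:350,::-1],None,fx=3,fy=3,interpolation=cv2.INTER_CUBIC))
```

```text
20.7 [ 591.35087753 -183.73629786  280.07379408] [-0.29329707 -0.1259117   0.25243495]
```

View pics/s13.png

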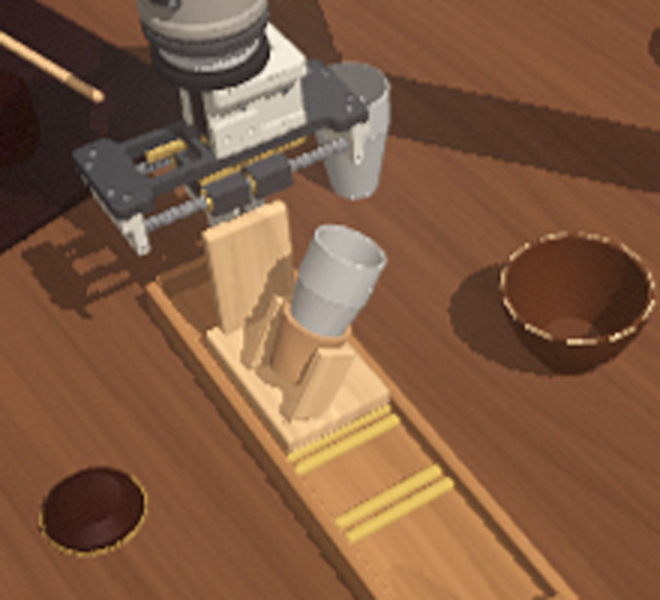

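The carriage is moving and the funnel is stable. I'll continue more slowly towards the ridge.

Request:
play_rows:
  commands:
    - {"offset": [0.003,0,0],"twist": 0}
    - {"offset": [0.004,0,0],"twist": 0}
    - {"offset": [0.004,0,0],"twist": 0}
    - {"offset": [0.004,0,0],"twist": 0}
    - {"offset": [0.003,0,0],"twist": 0}

```text
time: 21.25
tool_pos: [592.8, -165.7, 280.1]
tcp_rot: [3.141, 0.0, 1.494]
contact_force: [0.3, -1.5, -1.1]
grip_width: 0.3
```

Request:
play_rows:
  commands:
    - {"offset": [0.002,0,0],"twist": 0}
    - {"offset": [0.002,0,0],"twist": 0}
    - {"offset": [0.002,0,0],"twist": 0}
    - {"offset": [0.001,0,0],"twist": 0}
    - {"offset": [0.001,0,0],"twist": 0}

```text
time: 21.75
tool_pos: [593.2, -159.7, 280.2]
tcp_rot: [3.141, 0.004, 1.493]
contact_force: [-1.1, -11.8, -0.3]
grip_width: 0.5
```

Request:
play_rows:
  commands:
    - {"offset": [0.001,0,0],"twist": 0}
    - {"offset": [0.001,0,0],"twist": 0}
    - {"offset": [0.001,0,0],"twist": 0}

```text
time: 22.05
tool_pos: [593.3, -158.5, 280.3]
tcp_rot: [3.141, 0.007, 1.493]
contact_force: [-1.2, -20.8, -1.2]
grip_width: 0.4
```

The force is 20 N, more than the ridge should need. I'll stop and look.

Run:
```python
from h import *
o=status.get_obs(); print(o['time'],o['tool_pos'],o['contact_force'],o['moment'])
s=viewer.capture('scene'); w=viewer.capture('wrist')
cv2.imwrite('pics/s14.png',cv2.resize(s[90:290,130:350,::-1],None,fx=3,fy=3,interpolation=cv2.INTER_CUBIC)); cv2.imwrite('pics/w14.png',w[:,:,::-1])
```

```text
22.05 [ 593.26798982 -158.53664839  280.25225457] [ -1.19250394 -20.78496858  -1.17784991] [-2.88299985  0.22682934  0.08934182]
```

View pics/s14.png

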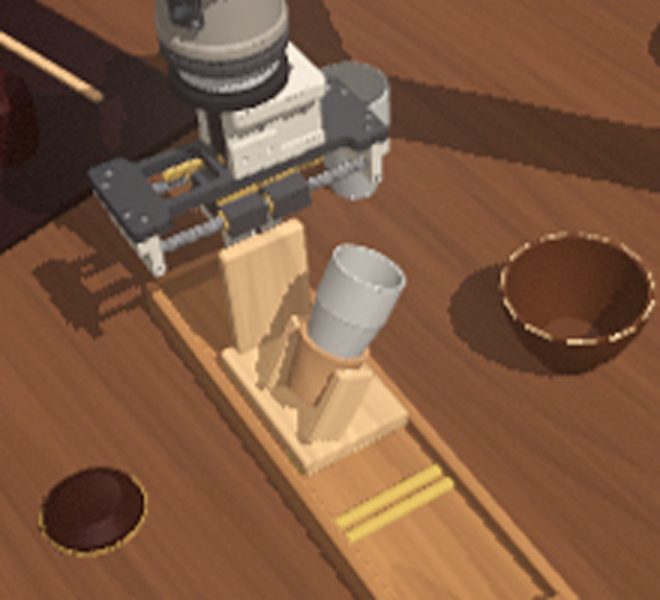

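View pics/w14.png

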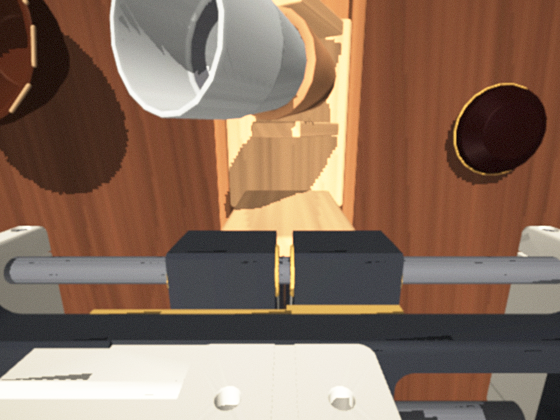

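Run:
```python
from h import *
s=cam('scene'); im0=cv2.imread('pics/scene0.png'); z=cv2.imread('pics/s14.png')
a=cv2.resize(im0[90:290,130:350],None,fx=3,fy=3,interpolation=cv2.INTER_CUBIC)
cv2.imwrite('pics/cmp14.png',np.hstack([a[320:520,200:450],z[320:520,200:450]]))
def P(x,y): return plane(s,(x+.5)/3-.5+130,(y+.5)/3-.5+90,46)
print(status.get_obs()['contact_force'])
```

```text
[ -2.22180975 -17.61481728  -0.62121177]
```

View pics/cmp14.png

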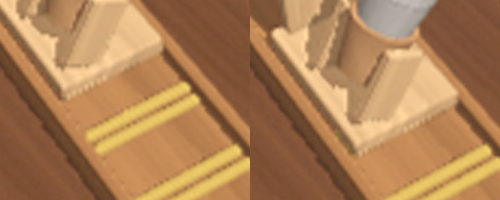

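Run:
```python
from h import *
s=cam('scene')
def P(x,y): return plane(s,(x+.5)/3-.5+130,(y+.5)/3-.5+90,46)
for p,q in (((262,410),(307,465)),((360,362),(408,417))): print(P(*p),P(*q),np.linalg.norm(P(*p)-P(*q)))
```

```text
[645.29875277 -84.64625668  46.        ] [648.02808295 -24.31029489  46.        ] 60.39766161277898
[563.63897082 -78.07481039  46.        ] [567.77775206 -14.67153706  46.        ] 63.53821353024252
```

Request:
play_rows:
  commands:
    - {"offset": [0,0,0],"twist": 0}
    - {"offset": [0,0,0],"twist": 0}
    - {"offset": [0,0,0],"twist": 0}

```text
time: 22.45
tool_pos: [593.2, -158.7, 280.2]
tcp_rot: [3.141, 0.006, 1.492]
contact_force: [-1.5, -17.4, -1.3]
grip_width: 0.4
```

The carriage has moved about 60 mm, so the catch is at the foot of the ridge. I'll check how the force behaves by backing off and pushing again.

Request:
play_rows:
  commands:
    - {"offset": [-0.003,0,0],"twist": 0}
    - {"offset": [0,0,0],"twist": 0}
    - {"offset": [0,0,0],"twist": 0}

```text
time: 22.75
tool_pos: [593.2, -159.7, 280.2]
tcp_rot: [3.141, 0.003, 1.493]
contact_force: [0.2, -8.8, -0.2]
grip_width: 0.3
```

Request:
play_rows:
  commands:
    - {"offset": [0.001,0,0],"twist": 0}
    - {"offset": [0,0,0],"twist": 0}

```text
time: 22.95
tool_pos: [593.2, -159.2, 280.2]
tcp_rot: [3.141, 0.004, 1.493]
contact_force: [-1.3, -12.3, -1.4]
grip_width: 0.8
```

Request:
play_rows:
  commands:
    - {"offset": [0.001,0,0],"twist": 0}
    - {"offset": [0,0,0],"twist": 0}

```text
time: 23.15
tool_pos: [593.2, -158.9, 280.2]
tcp_rot: [3.141, 0.006, 1.493]
contact_force: [-2.1, -15.3, -1.8]
grip_width: 0.3
```

Request:
play_rows:
  commands:
    - {"offset": [0.001,0,0],"twist": 0}
    - {"offset": [0,0,0],"twist": 0}

```text
time: 23.35
tool_pos: [593.2, -158.6, 280.3]
tcp_rot: [3.141, 0.007, 1.493]
contact_force: [-2.0, -18.6, -1.6]
grip_width: 0.4
```

The force rises smoothly at about 3.3 N/mm with no travel, and it acts near the board's top edge. The catch is at the ridge foot, about 15 mm short of the notch. Spring-back after release would be only about 6 mm, which stays short of the notch, so I'll raise the push gradually.

Request:
play_rows:
  commands:
    - {"offset": [0.001,0,0],"twist": 0}
    - {"offset": [0,0,0],"twist": 0}

```text
time: 23.55
tool_pos: [593.3, -158.2, 280.3]
tcp_rot: [3.141, 0.008, 1.492]
contact_force: [-2.7, -22.8, -1.3]
grip_width: 0.5
```

Request:
play_rows:
  commands:
    - {"offset": [0.001,0,0],"twist": 0}
    - {"offset": [0,0,0],"twist": 0}

```text
time: 23.75
tool_pos: [593.4, -156.8, 280.2]
tcp_rot: [3.141, 0.006, 1.492]
contact_force: [-0.5, -11.6, -0.8]
grip_width: 0.2
```

Request:
play_rows:
  commands:
    - {"offset": [0,0,0],"twist": 0}
    - {"offset": [0,0,0],"twist": 0}

```text
time: 23.95
tool_pos: [593.6, -154.5, 280.1]
tcp_rot: [3.141, 0.002, 1.493]
contact_force: [-0.7, -7.0, -0.5]
grip_width: 0.1
```

Run:
```python
from h import *
o=status.get_obs(); print(o['time'],o['tool_pos'],o['contact_force'])
s=viewer.capture('scene'); b=cv2.resize(s[90:290,130:350,::-1],None,fx=3,fy=3,interpolation=cv2.INTER_CUBIC)
z=cv2.imread('pics/s14.png')
cv2.imwrite('pics/s15.png',np.hstack([z[150:520,130:500],b[150:520,130:500]]))
```

```text
23.95 [ 593.56308247 -154.54917824  280.14552969] [-0.65806497 -6.98909238 -0.52355093]
```

View pics/s15.png

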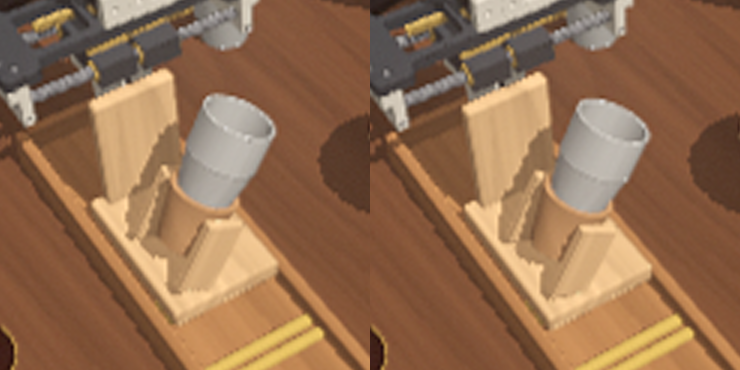

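The carriage is now climbing, with force down to 7 N. I'll continue in small steps with pauses.

Request:
play_rows:
  commands:
    - {"offset": [0.0005,0,0],"twist": 0}
    - {"offset": [0,0,0],"twist": 0}
    - {"offset": [0,0,0],"twist": 0}

```text
time: 24.3
tool_pos: [593.7, -153.1, 280.1]
tcp_rot: [3.141, 0.001, 1.493]
contact_force: [0.5, -5.6, 1.2]
grip_width: 0.8
```

Request:
play_rows:
  commands:
    - {"offset": [0.0005,0,0],"twist": 0}
    - {"offset": [0,0,0],"twist": 0}
    - {"offset": [0,0,0],"twist": 0}

```text
time: 24.6
tool_pos: [593.8, -152.2, 280.1]
tcp_rot: [3.141, 0.0, 1.493]
contact_force: [0.5, -3.8, 0.9]
grip_width: 0.3
```

Request:
play_rows:
  commands:
    - {"offset": [0.0005,0,0],"twist": 0}
    - {"offset": [0,0,0],"twist": 0}
    - {"offset": [0,0,0],"twist": 0}

```text
time: 24.9
tool_pos: [593.8, -151.5, 280.1]
tcp_rot: [3.141, -0.0, 1.494]
contact_force: [0.7, -1.3, 1.5]
grip_width: 0.5
```

Run:
```python
from h import *
o=status.get_obs(); print(o['time'],o['tool_pos'],o['contact_force'])
s=viewer.capture('scene'); b=cv2.resize(s[90:290,130:350,::-1],None,fx=3,fy=3,interpolation=cv2.INTER_CUBIC)
z=cv2.imread('pics/s15.png')
cv2.imwrite('pics/s16.png',np.hstack([z[:,370:],b[150:520,130:500]])); cv2.imwrite('pics/s16b.png',b)
```

```text
24.9 [ 593.84879019 -151.46744579  280.08974015] [ 0.68193618 -1.25008518  1.51998068]
```

View pics/s16.png

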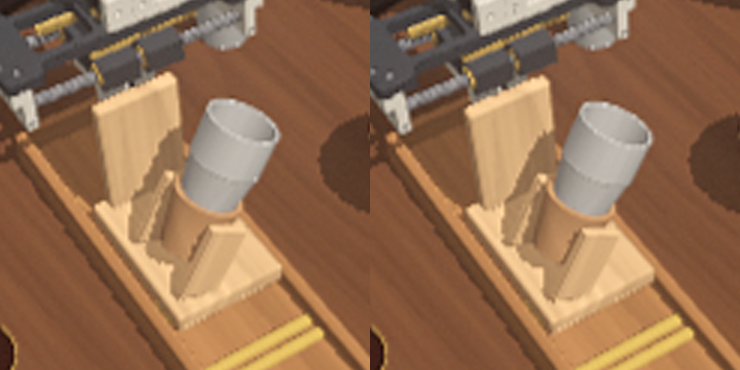

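Still in light contact and about 3 mm further on. I'll keep going.

Request:
play_rows:
  commands:
    - {"offset": [0.001,0,0],"twist": 0}
    - {"offset": [0,0,0],"twist": 0}

```text
time: 25.15
tool_pos: [593.8, -150.4, 279.9]
tcp_rot: [-3.141, -0.001, 1.493]
contact_force: [0.7, -0.4, 0.4]
grip_width: 0.5
```

Request:
play_rows:
  commands:
    - {"offset": [0.001,0,0],"twist": 0}
    - {"offset": [0,0,0],"twist": 0}

```text
time: 25.35
tool_pos: [593.8, -149.3, 279.8]
tcp_rot: [-3.141, -0.001, 1.494]
contact_force: [0.1, 0.2, -0.6]
grip_width: 0.5
```

Request:
play_rows:
  commands:
    - {"offset": [0.001,0,0],"twist": 0}
    - {"offset": [0,0,0],"twist": 0}

```text
time: 25.55
tool_pos: [593.9, -148.4, 279.8]
tcp_rot: [-3.141, -0.001, 1.493]
contact_force: [-0.1, -0.0, -0.2]
grip_width: 0.6
```

Run:
```python
from h import *
o=status.get_obs()
s=viewer.capture('scene'); b=cv2.resize(s[90:290,130:350,::-1],None,fx=3,fy=3,interpolation=cv2.INTER_CUBIC)
z=cv2.imread('pics/s16b.png')
cv2.imwrite('pics/s17.png',np.hstack([z[150:520,130:500],b[150:520,130:500]])); cv2.imwrite('pics/s17b.png',b)
w=viewer.capture('wrist'); cv2.imwrite('pics/w17.png',w[:,:,::-1])
```

```text
(no output)
```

View pics/s17.png

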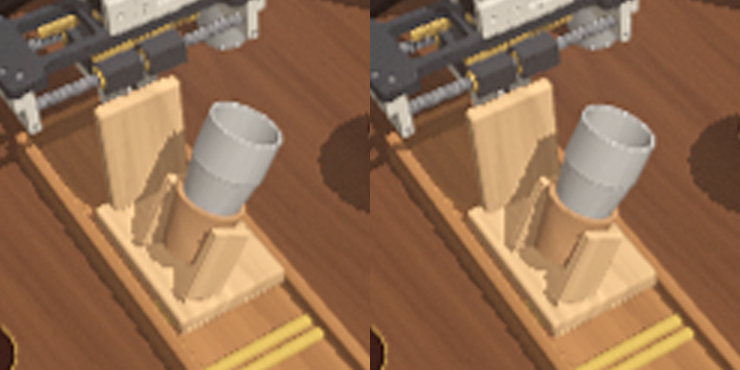

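View pics/w17.png

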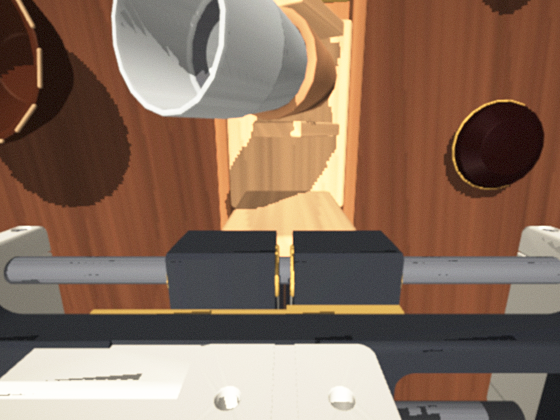

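The sleeve keeps the same place relative to the gripper in the wrist view, so the board is still in contact and being followed at near-zero force, likely at the crest. I'll keep going 1 mm at a time.

Request:
play_rows:
  commands:
    - {"offset": [0.001,0,0],"twist": 0}
    - {"offset": [0,0,0],"twist": 0}

```text
time: 25.85
tool_pos: [594.1, -147.6, 279.9]
tcp_rot: [-3.141, -0.0, 1.493]
contact_force: [-1.1, 1.0, 0.2]
grip_width: 0.2
```

Request:
play_rows:
  commands:
    - {"offset": [0.001,0,0],"twist": 0}
    - {"offset": [0,0,0],"twist": 0}

```text
time: 26.05
tool_pos: [594.2, -146.6, 280.0]
tcp_rot: [3.142, -0.0, 1.494]
contact_force: [0.2, 0.4, 0.4]
grip_width: 0.4
```

Run:
```python
from h import *
o=status.get_obs(); print(o['time'],o['tool_pos'],o['contact_force'])
w=viewer.capture('wrist')[:,:,::-1]; a=cv2.imread('pics/w17.png')
cv2.imwrite('pics/w18.png',np.hstack([a[:240,100:460],w[:240,100:460]]))
```

```text
26.05 [ 594.17377626 -146.58357724  280.03837429] [0.18850486 0.35474255 0.37524634]
```

View pics/w18.png

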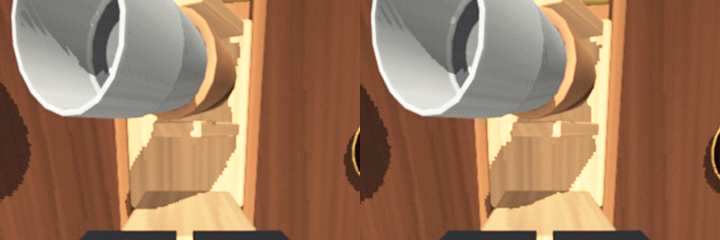

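Run:
```python
from h import *
a14=cv2.imread('pics/w14.png');a17=cv2.imread('pics/w17.png');w18=cv2.imread('pics/w18.png')[:,360:]
t=a14[100:145,250:345]
for n,i in (('14',a14[:240,100:460]),('17',a17[:240,100:460]),('18',w18)):
    r=cv2.matchTemplate(i,t,cv2.TM_CCOEFF_NORMED); _,m,_,l=cv2.minMaxLoc(r)
    y=l[1]; c=r[y-1:y+2,l[0]]; sub=(c[0]-c[2])/(2*(c[0]-2*c[1]+c[2])); print(n,round(m,3),l[0],round(y+sub,2))
# travel from scene: track board/sleeve/deck corner patch against initial using a post-nest frame
s0=cv2.imread('pics/s12.png'); s=cam('scene')
```

```text
14 1.0 150 99.99
17 0.962 151 99.76
18 0.962 151 99.58
```

Request:
play_rows:
  commands:
    - {"offset": [0,0,0],"twist": 0}
    - {"offset": [0,0,0],"twist": 0}
    - {"offset": [0,0,0],"twist": 0}
    - {"offset": [0,0,0],"twist": 0}

```text
time: 26.5
tool_pos: [594.2, -146.8, 280.0]
tcp_rot: [3.142, 0.0, 1.493]
contact_force: [-0.7, 1.3, 0.0]
grip_width: 0.4
```

```bash
cat > rel.py <<'E'
from h import *
def rel():
    t=cv2.imread('pics/w14.png')[100:145,250:345]
    o=status.get_obs(); w=viewer.capture('wrist')[:,:,::-1]
    r=cv2.matchTemplate(w[:240,100:460],t,cv2.TM_CCOEFF_NORMED); _,m,_,l=cv2.minMaxLoc(r); y=l[1]; c=r[y-1:y+2,l[0]]
    print(o['time'],o['tool_pos'].round(2),o['contact_force'].round(1),'score',round(m,3),l[0],'row',round(y+(c[0]-c[2])/(2*(c[0]-2*c[1]+c[2])),2))
    return w
E
python3 - <<'E'
from rel import *
w=rel(); s=viewer.capture('scene'); cv2.imwrite('pics/s19.png',s[:,:,::-1])
c=cam('scene'); z0=cv2.imread('pics/s12.png'); z=s[:,:,::-1]
# track the board-top/cheek/deck patch in scene from nested start frame
for (x,y,wd,h,zz) in ((196,150,22,22,144),(222,198,30,30,60)):
    r=cv2.matchTemplate(z,z0[y:y+h,x:x+wd],cv2.TM_CCOEFF_NORMED); _,m,_,l=cv2.minMaxLoc(r)
    A=plane(c,x+wd/2,y+h/2,zz);B=plane(c,l[0]+wd/2,l[1]+h/2,zz); print(m,l,np.linalg.norm(B-A).round(1),(B-A).round(1))
E
```

```text
26.5 [ 594.15 -146.77  280.03] [-0.7  1.3  0. ] score 0.963 151 row 99.14
0.889512836933136 (213, 169) 70.3 [ 3.9 70.2  0. ]
0.9576255679130554 (240, 220) 72.8 [ 5.6 72.5  0. ]
```

View pics/s19.png

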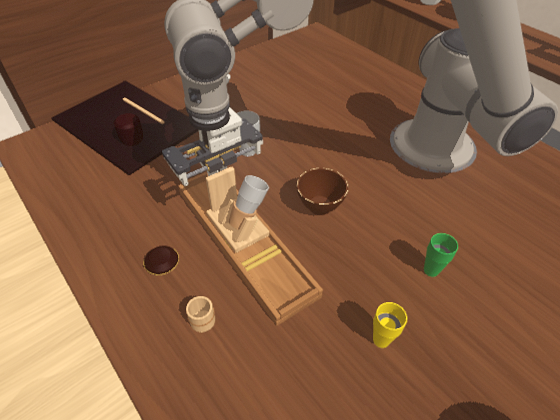

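The carriage is creeping forward on its own while the tool is still, so the catch is over the crest and pulling into the notch. I'll back off slightly and wait.

Request:
play_rows:
  commands:
    - {"offset": [-0.001,0,0],"twist": 0}
    - {"offset": [0,0,0],"twist": 0}
    - {"offset": [0,0,0],"twist": 0}
    - {"offset": [0,0,0],"twist": 0}
    - {"offset": [0,0,0],"twist": 0}

```text
time: 27.1
tool_pos: [594.1, -147.7, 280.0]
tcp_rot: [-3.142, 0.0, 1.493]
contact_force: [-0.0, -0.1, -0.3]
grip_width: 0.1
```

```bash
python3 -c "
from rel import *
rel()"
```

```text
27.1 [ 594.1  -147.72  280.02] [-0.  -0.1 -0.3] score 0.96 151 row 97.24
```

Request:
play_rows:
  commands:
    - {"offset": [0,0,0],"twist": 0}
    - {"offset": [0,0,0],"twist": 0}
    - {"offset": [0,0,0],"twist": 0}
    - {"offset": [0,0,0],"twist": 0}
    - {"offset": [0,0,0],"twist": 0}

```text
time: 27.65
tool_pos: [594.1, -147.7, 280.0]
tcp_rot: [3.142, 0.0, 1.493]
contact_force: [0.2, -0.6, -0.5]
grip_width: 0.4
```

```bash
python3 -c "
from rel import *
rel()"
```

```text
27.65 [ 594.08 -147.7   280.04] [ 0.2 -0.6 -0.5] score 0.959 151 row 97.23
```

Now stationary. Before deciding whether it is centred, I'll work out the required travel from the earlier wrist view, which has both ridge pairs and the sleeve in one image.

Run:
```python
from h import *
d=np.array([.0767,.997])
for f,pic in (('w5','w5'),('w11','w11')):
    D=np.load(f+'.npz'); o=dict(tool_pos=D['pos'],tcp_rot=D['rot']); c=cam('wrist',o)
    im=cv2.imread(f'pics/{pic}.png'); hsv=cv2.cvtColor(im,cv2.COLOR_BGR2HSV)
    m=((hsv[...,0]>24)&(hsv[...,0]<34)&(hsv[...,1]>110)&(hsv[...,2]>150)).astype(np.uint8)*255
    m[170:]=0; m[:,250:]=0
    n,l,st,ce=cv2.connectedComponentsWithStats(m)
    for i in range(1,n):
        if st[i,4]>60:
            P=plane(c,*ce[i],26); print(f,ce[i].round(1),st[i,:4],P.round(1),'along',round(float(P[:2]@d),1))
M=np.array([588,-124.3]); print('mouth along',M@d, 'board',np.array([590,-209.6])@d)
```

```text
w5 [209.6 103.9] [203  65  11  82] [606.6 -45.3  26. ] along 1.4
w5 [221.8 102.6] [216  65  10  82] [607.  -58.9  26. ] along -12.2
w5 [147.9 105.3] [139  66  15  82] [610.4  23.2  26. ] along 69.9
w5 [160.3 105.3] [152  66  14  82] [609.4   9.5  26. ] along 56.2
w11 [165.9 106.7] [158  70  13  74] [608.9  23.   26. ] along 69.6
w11 [176.8 106.8] [169  70  12  74] [607.7   9.5  26. ] along 56.1
w11 [221.5 107.7] [219  70   6  74] [602.4 -45.6  26. ] along 0.7
w11 [232.6 107.6] [230  70   5  74] [601.4 -59.4  26. ] along -13.1
mouth along -78.8275 board -163.7182
```

The travel needed was about 72–73.5 mm and about 72.7 mm has been done, so the carriage should be in the notch. I'll check that the catch holds it against a gentle nudge of 3 N, above sliding friction and well below the exit force.

Request:
play_rows:
  commands:
    - {"offset": [0.001,0,0],"twist": 0}
    - {"offset": [0,0,0],"twist": 0}
    - {"offset": [0,0,0],"twist": 0}

```text
time: 28.0
tool_pos: [594.2, -146.7, 280.0]
tcp_rot: [3.142, 0.0, 1.494]
contact_force: [0.4, -0.4, 0.3]
grip_width: 0.6
```

```bash
python3 -c "
from rel import *
rel()"
```

```text
28.0 [ 594.17 -146.7   280.03] [ 0.4 -0.4  0.3] score 0.961 151 row 99.25
```

Request:
play_rows:
  commands:
    - {"offset": [0.0005,0,0],"twist": 0}
    - {"offset": [0,0,0],"twist": 0}
    - {"offset": [0,0,0],"twist": 0}

```text
time: 28.35
tool_pos: [594.2, -146.3, 280.0]
tcp_rot: [3.142, 0.0, 1.493]
contact_force: [0.5, -0.5, -0.1]
grip_width: 0.1
```

```bash
python3 -c "
from rel import *
rel()"
```

```text
28.35 [ 594.19 -146.25  280.02] [ 0.5 -0.5 -0.1] score 0.965 151 row 100.03
```

Request:
play_rows:
  commands:
    - {"offset": [0.0007,0,0],"twist": 0}
    - {"offset": [0,0,0],"twist": 0}

```text
time: 28.6
tool_pos: [594.2, -145.9, 280.0]
tcp_rot: [3.142, 0.001, 1.493]
contact_force: [-0.5, -3.5, 0.0]
grip_width: 0.7
```

Request:
play_rows:
  commands:
    - {"offset": [0.0007,0,0],"twist": 0}
    - {"offset": [0,0,0],"twist": 0}

```text
time: 28.8
tool_pos: [594.2, -145.7, 280.1]
tcp_rot: [3.141, 0.002, 1.493]
contact_force: [-1.0, -4.9, -0.3]
grip_width: 0.4
```

```bash
python3 -c "
from rel import *
rel()"
```

```text
28.8 [ 594.23 -145.69  280.07] [-1.  -4.9 -0.3] score 0.968 151 row 99.97
```

The board resists 4.9 N with only about 0.3 mm of give, so the catch holds it in the notch. I'll retreat, lift clear and check.

Request:
play_rows:
  commands:
    - {"offset": [-0.005,0,0],"twist": 0}
    - {"offset": [-0.015,0,0],"twist": 0}
    - {"offset": [-0.02,0,0],"twist": 0}
    - {"offset": [-0.02,0,0],"twist": 0}
    - {"offset": [-0.01,0,-0.02],"twist": 0}

```text
time: 29.35
tool_pos: [587.9, -216.6, 297.5]
tcp_rot: [-3.137, -0.002, 1.492]
contact_force: [0.6, 0.1, -0.4]
grip_width: 0.5
```

Request:
play_rows:
  commands:
    - {"offset": [0,0,-0.04],"twist": 0}
    - {"offset": [0,0,-0.045],"twist": 0}
    - {"offset": [0,0,-0.04],"twist": 0}
    - {"offset": [-0.03,0,-0.02],"twist": 0}
    - {"offset": [-0.04,0,0],"twist": 0}

```text
time: 29.85
tool_pos: [583.7, -284.2, 450.2]
tcp_rot: [3.134, 0.003, 1.497]
contact_force: [0.8, -0.5, -0.9]
grip_width: 0.3
```

Request:
play_rows:
  commands:
    - {"offset": [-0.04,0,0],"twist": 0}
    - {"offset": [-0.04,0,0],"twist": 0}
    - {"offset": [-0.03,0,0],"twist": 0}
    - {"offset": [0,0,0],"twist": 0}
    - {"offset": [0,0,0],"twist": 0}

```text
time: 30.35
tool_pos: [574.4, -395.3, 444.4]
tcp_rot: [-3.141, -0.001, 1.492]
contact_force: [-0.2, -0.3, 0.1]
grip_width: 0.7
```

Run:
```python
from h import *
o=status.get_obs(); print(o['time'],o['tool_pos'],o['contact_force'])
for n in ('scene','top','wrist'): cv2.imwrite(f'pics/{n}20.png',viewer.capture(n)[:,:,::-1])
s=cv2.imread('pics/scene20.png');t=cv2.imread('pics/top20.png')
z=lambda i,x0,y0,x1,y1,f:cv2.resize(i[y0:y1,x0:x1],None,fx=f,fy=f,interpolation=cv2.INTER_CUBIC)
cv2.imwrite('pics/z20.png',z(s,160,130,350,320,3)); cv2.imwrite('pics/zt20.png',z(t,220,150,400,225,4))
z0=cv2.imread('pics/s12.png'); c=cam('scene')
for (x,y,wd,h,zz) in ((196,150,22,22,144),(222,198,30,30,60)):
    r=cv2.matchTemplate(s,z0[y:y+h,x:x+wd],cv2.TM_CCOEFF_NORMED); _,m,_,l=cv2.minMaxLoc(r)
    A=plane(c,x+wd/2,y+h/2,zz);B=plane(c,l[0]+wd/2,l[1]+h/2,zz); print(m,l,np.linalg.norm(B-A).round(1))
```

```text
30.35 [ 574.44209845 -395.25282182  444.38289778] [-0.24812917 -0.29610609  0.10555296]
0.9055517315864563 (212, 170) 71.7
0.9572420120239258 (241, 220) 73.9
```

View pics/z20.png

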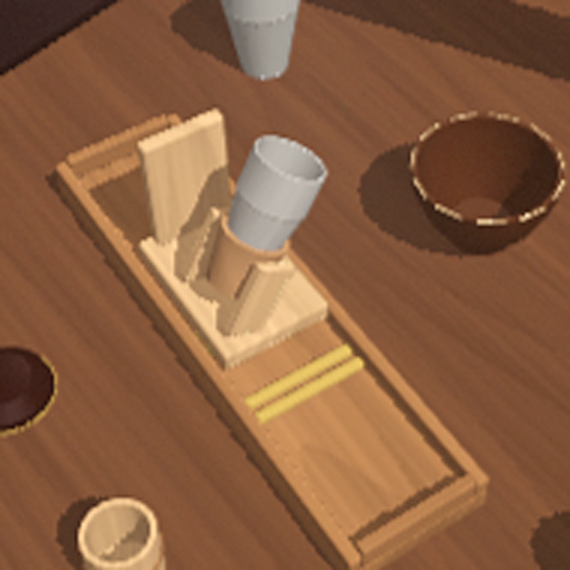

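View pics/top20.png

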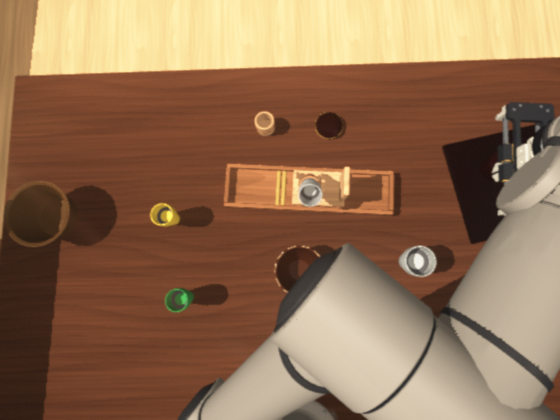

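View pics/zt20.png

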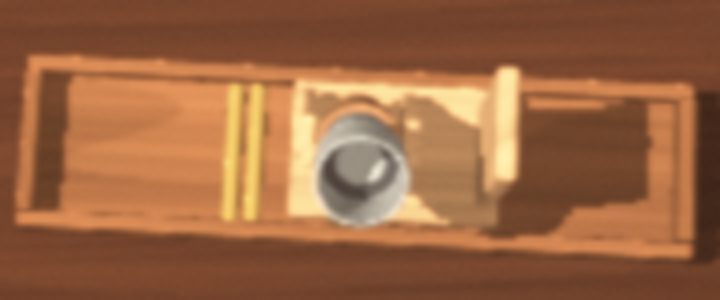

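Run:
```python
from h import *
t=cam('top'); d=np.array([.0767,.997])
T=lambda x,y:((x+.5)/4-.5+220,(y+.5)/4-.5+150)
al=lambda p,z: round(float(plane(t,*T(*p),z)[:2]@d),1)
print('board top before',al((656,75),144),al((654,182),144),'now',al((521,70),144),al((516,180),144))
print('deck front before',al((414,88),46),al((409,215),46),'now',al((297,82),46),al((290,213),46))
```

```text
board top before -163.9 -163.8 now -89.5 -88.6
deck front before -37.0 -37.1 now 35.6 35.8
```

The top view gives 73–75 mm of travel. The board face is at -89 mm along the rail, and -88 mm is expected at the notch centre. The funnel is nested, nothing else has moved, and the arm is clear, so I'll hand in.

```bash
python3 -c "
from plant import ticket
print(ticket.close_job())"
```

```text
the job is handed in; nothing more can be done
None
```

The smaller steel funnel is nested in the sleeve and the carriage is in the first notch. The job was handed in at about 30 s of the 61 s allowed, with the arm clear of everything.

**What I did:** The tool cannot tilt, so I gripped the funnel by its collar and tilted it to about 27–30° in the pads by dragging its tip on the table. I then lowered it along the sleeve's axis, peaking at about 10 N, eased off to about 4 N, let go, and pushed the carriage by its push board.

**Last checks:**
- **Nesting:** The funnel's rim was within about 1 px of its expected seated position just after release. It still sat in the sleeve in the final scene and top views.
- **Notch:** I measured 72–75 mm of travel against about 72–74 mm needed. The board face was within about 1 mm of the notch position in the top view. The board resisted a 4.9 N nudge with about 0.3 mm of give.
- **Other utensils:** They look unmoved in the final pictures.

**What disagreed:**
- **Ridge force:** Getting over the ridge took about 23 N at the board's top edge, not the stated 6–8 N. The carriage stuck, then crept over.
- **Snap:** I did not see a sharp snap; I inferred the notch from the position and the nudge.
- **Camera offsets:** The scene camera read positions along the rail about 4–6 mm different from the top and wrist cameras, so I relied on differences within one view.

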